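# Set up the saucer and pot on the wrapping turntable

## Robot

A 7-joint arm with a two-finger parallel gripper is mounted at the origin on the work surface. World frame = base frame: x ahead of the robot, y to its left, z up, the work surface at z = 0. Lengths are in mm, angles in rad, forces in N, time in s.
With the tool pointing down it reaches from about 400 to 875 mm from the base axis. Payload 4.4 kg.
Tool frame: the origin (TCP) lies at the very end of the fingers, on their centre line; the grasp point (between the pads) lies 19 mm behind it; z points along the fingers, x is the direction in which the jaws open and shut, and the axes are right-handed (so a half turn about z gives the same grasp; the last joint's range is limited). The gripper opens to 85 mm and grips with 20 to 120 N. Pads are 22 mm wide; open, the fingers measure 114 mm over their backs; the gripper's body (76 mm by 85 mm) begins 54 mm behind the grasp point. The pads swing forward as they close: fully open they stand 13 mm farther back than shut.
Start: joints at [1.255, 0.628, 0.038, 1.517, -0.027, 0.996, -0.02], TCP at [160.714, -629.832, 231.313] pointing down, gripper open.
Joint ranges: [-3.06, 3.06], [-0.37, 2.12], [-1.25, 1.32], [0.18, 2.47], [-1.1, 4.24], [0.23, 1.98], [-2.94, 2.94]. Speed limits (rad/s): [2.57, 2.57, 3.14, 3.14, 3.14, 3.14, 3.14].

## Interface

Orientations are given as [roll, pitch, yaw] about the fixed x, y, z axes, in that order (R = Rz(yaw) Ry(pitch) Rx(roll)).
In Python, from cell import ctrl gives the robot as it stands.
- The arm moves only by the shell command python3 -m creep 'ROWS'. ROWS is text: rows parted by semicolons, each of 7 numbers parted by spaces: the shift along the tool's x, y, z in units of 40 mm (1.0 is 40 mm), then the turn, a rotation vector about the tool's x, y, z in degrees, then the closure, from 0 (fully open) to 1 (shut). In form: x y z rx ry rz grip; .... A call has 1 to 10 rows; each row is the pose to reach, as a shift and turn from the pose commanded when the call began, along the tool's axes at that moment; what a row does not reach only later rows make up. A row lasts 1/12 s, in which the tool goes at most 41.7 mm and 7.16 degrees, less where a joint would pass 70% of its speed; a pose out of reach is approached as far as the arm can. A call with a gripper value outside its range is refused whole. The fingers move at their own pace and stop on an object; the grip force is fixed at half the most. Time passes only in rows, so rows that repeat a pose let the fingers close. It gives the time, the measured TCP pose, the force and the opening at its end, in the units of the state.
- ctrl.read_state(): the state, without advancing time (a new reading comes with each control period).
- ctrl.get_image(name): name is "side" or "top"; returns a dict with "img" (420x560x3 uint8, red, green, blue), "vfov" (degrees; the focal length in pixels is half the picture's height over the tangent of half this angle, whatever the lens; pixels are square), "cx", "cy" (the principal point, pixels), "T" (4x4, takes a point from camera to world coordinates). Camera axes: x right, y up, looking along -z (the intrinsics and any distortion apply to the point x, -y, -z); pixel columns grow to the right and rows downward; lengths in mm; the calibration is good to about 2 mm. A picture is of the moment at which its call begins. There is no depth.
- ctrl.finish_job(): hands the job in, once; it reports no verdict.
Trained networks look in the newest picture that a camera, given by its name, has taken for a name from the list of things; names that differ only in an ending like _2 or _b are one class to them, and where a whole thing is asked for, a point or a joint stands for the part that bears it (a point fixed in the world has none). Each returns a list of dicts, best first, with "score" (0 to 1); they miss things now and then, are a little off and sometimes report something else, mostly with a low value. They report only what shows in the picture. A call takes as long as a camera call. They do not tell look-alikes from the thing itself.
- ctrl.boxes_of(camera, thing): "rect" ([left, top, right, bottom] in pixels, round what is visible of it).
- ctrl.cut_out(camera, thing): "pixels" (420x560 bool, what is visible of it) and "rect" ([left, top, right, bottom] in pixels, round what is visible of it).
The state is a dict: "clock": time; "qpos": joint angles; "qd": joint speeds; "tau": joint torques, N m; "eef_pos": TCP position; "tool_rot": TCP orientation; "force": force on the tool from outside, world axes, zero at the start; "torque": the same for the moment, N m; "width": finger opening in mm.
Only numpy, scipy, OpenCV 4.12 (cv2) and the standard library are available. Lean on these libraries where they do the work, as an engineer would, in place of code of your own. Each camera call takes 0.05 s, during which the arm holds its last target.

## Task

Get the terracotta planter set ready for gift wrapping on the turntable. First turn the turntable's speed dial anticlockwise all the way to its stop so that it cannot start, then take the terracotta saucer from the sloping rack and lay it flat in the middle of the platter, and then stand the terracotta pot upright in the middle of the saucer, its foot down inside the saucer's raised ring. Set both down gently, let go, and leave everything else where it is.

Things in the scene. Friction and masses are not known exactly. Their poses are not given: they have to be found in the camera images.
- dial (a joint): Angle of the speed dial in rad: 0 at its anticlockwise end stop (off), growing to 5.24 as it is turned clockwise seen from above. It has friction (about 0.09 N m) and stays where it is left; it turns about a vertical axis through dial_grip. It starts 1.8 rad or more from the stop, so it takes more than one grip.
- dial_grip (a point): Point on the black dial's vertical axis at the height to grip, 87 mm above the table. The dial: a 60 mm wide skirt 8 mm high, carrying an upright bar 57 mm long, 14 mm thick, 32 mm high; this point is 7 mm below the bar's top, 23 mm above the skirt. The bar runs along the point's own x (white line towards -x) and turns with the dial; grip it across its thickness, along y. z is up.
- turntable: Fixed grey turntable: round drum 216 mm across, 240 mm dark platter on top; in front a console 150 mm wide, 50 mm high, with the dial on it, 175 mm from the platter's axis. Origin on the table under the platter's axis; x points from the dial to the platter, z up. Yawed a little either way.
- platter_center (a point): Centre of the platter's upper face, 72 mm above the table. White circles are printed around it; the largest but one (161 mm across) just surrounds the saucer when that is centred. The platter can turn about its axis against friction.
- rack: Fixed white sloping rack, 200 mm wide, on either side of the turntable. Its board slopes at 30 degrees, low edge towards the rack's own -x (towards the robot) with a lip 18 mm high; the board's surface is 75 mm above the table over the rack's origin (under its middle, on the table). z up.
- saucer: Terracotta saucer, 150 mm outside diameter, 34 mm high, with an upright rim 8 mm thick all round and a floor 7 mm thick; on the floor a raised ring 87 mm inside, 97 mm outside and 4 mm high. About 0.28 kg. Origin at the centre of its underside; z is its axis, pointing out of the open side. It starts lying on the rack's slope, open side up, tilted 30 degrees, its low edge against the lip.
- board: Fixed plywood board on the table, 300 x 200 mm, 10 mm thick, on the other side of the turntable from the rack; the terracotta pot and a white ceramic pot stand on it. Origin at the centre of its underside.
- pot: Empty terracotta pot, 108 mm high, about 0.5 kg: foot 82 mm across, tapered body, and at the top a straight upright rim band 120 mm outside diameter, 30 mm high and 10.5 mm thick. Origin at the centre of its underside, z its axis. It starts upright on the board. Its foot fits in the saucer's ring with 2.5 mm to spare all round; if it lands off-centre it stands on the ring, about 4 mm too high or leaning.
- white_pot: Bystander: white ceramic pot, 88 mm across, 85 mm high, on the board beside the terracotta pot, either of them nearer the robot. Origin at the centre of its underside.
- small_saucer: Bystander: blue dish, 100 mm across, 18 mm high, origin at the centre of its underside.
- ribbon_reel: Bystander: reel of red ribbon, 84 mm across, 38 mm high, origin at the centre of its underside.
- secateurs: Bystander: orange-handled secateurs lying flat behind the turntable, 150 mm long, 14 mm high, origin near the pivot.
- glass_vase: Bystander: green glass vase, 84 mm across, 160 mm high, behind the turntable, origin at the centre of its underside.
- white_jug: Bystander: white plastic bottle with blue cap, 86 mm across, 196 mm high, behind the turntable, origin at the centre of its underside.
- card_box: Bystander: cardboard box 80 x 120 x 50 mm, at the far right of the table, origin at the centre of its underside.
There are look-alikes about, which are no part of the job. Several things have the shape of the saucer; the one meant has the colours described above.

How it is judged (in metres and radians):
On the way, in this order (a step that is already met when the one before it is completed fails the run):
1. the dial is turned fully anticlockwise to its stop (value of joint dial below 0.07 rad), for 0.2 s.
2. the saucer lies flat and released in the middle of the platter, the dial still at its stop (value of joint dial below 0.07 rad and horizontal distance between saucer and platter_center below 0.01 m and z of saucer in the frame of platter_center between -0.003 and 0.003 m and angle between saucer's own z axis and vertical below 0.035 rad and linear speed of saucer below 0.02 m/s and contact force between the fingers and saucer below 0.2 N), for 0.3 s.
At the end, for the whole second after the job is handed in: Dial within 0.07 rad of its anticlockwise stop; saucer flat (2 deg) on the platter, centres within 10 mm; pot upright (2 deg), foot on the saucer's floor inside the ring (2 mm in height), its axis within 4 mm of the saucer's; both at rest (value of joint dial below 0.07 rad and horizontal distance between saucer and platter_center below 0.01 m and z of saucer in the frame of platter_center below 0.003 m and angle between each of saucer, pot's own z axis and vertical below 0.035 rad and horizontal distance between pot and saucer below 0.004 m and z of pot in the frame of saucer between 0.005 and 0.009 m and linear speed of each of pot, saucer below 0.01 m/s); the robot touches nothing.
It fails at once if the saucer is banged or pressed hard on the turntable (over 60 N) (contact force between saucer and turntable above 60 N).
It fails at once if the pot is banged or pressed hard on the saucer or the turntable (over 60 N) (contact force between pot and saucer above 60 N or contact force between pot and turntable above 60 N).
It fails at once if the pot is tipped over (more than 35 degrees) (angle between pot's own z axis and vertical above 0.6 rad).
It fails at once if a bystander is moved by more than 30 mm (distance of any of white_pot, small_saucer, ribbon_reel, secateurs, glass_vase, white_jug, card_box from where it was at the start of the episode above 0.03 m).
It also fails if it takes over 67 s, if anything falls off the work surface, if the arm or the gripper's body presses on something with over 40 N, if the wrist force passes 120 N, or if a joint passes its speed limit or range.

## Working session

There is one attempt and no reset: what is moved stays moved. The work goes in short steps, Python scripts to look and compute and a shell command to move; the robot and the scene stay as the last step left them, time stands still between calls to the robot, and variables do not carry over. Pictures are saved under pics/ and viewed, and the job is handed in when it is done.

```bash
ls; mkdir -p pics
python3 - <<'E'
from cell import ctrl
import cv2,json
s=ctrl.read_state(); print({k:(v if not hasattr(v,'tolist') else v.tolist()) for k,v in s.items()})
for n in("side","top"):
    d=ctrl.get_image(n); cv2.imwrite(f"pics/{n}0.png",d["img"][:,:,::-1]); print(n,d["vfov"],d["cx"],d["cy"],d["T"],[k for k in d])
E
```

```text
pics
{'clock': 0.0, 'qpos': [1.2552077908706984, 0.6293450709150115, 0.0384135650450143, 1.5184034338557233, -0.02697462658556911, 0.996304965005272, -0.019989164042045857], 'qd': [-0.0007170992754375594, 0.00124299014460514, 0.0008120649017331181, 0.0014224363786986018, -0.001556756904608085, -0.0015058047289419505, 0.0003090270102503751], 'tau': [4.650688197216368e-05, -56.33965015411377, 1.225886195898056, -19.344688653945923, 0.010856893204618245, 0.010448334796819836, 4.038495404756759e-06], 'eef_pos': [160.55529212089797, -629.1904157660395, 230.37794226853103], 'tool_rot': [3.141561634997694, 0.0019432907749532546, -1.3209610130379614], 'force': [0.4969396004950009, 0.29135769807882206, 0.6021435019019222], 'torque': [-0.0029331443264246668, -0.01580823551921188, 0.04741312520051748], 'width': 85.41610865047485}
side 51.88930077115931 279.4195588359672 217.74816347982298 [[ 9.86053450e-01  1.15052670e-01 -1.20255876e-01  3.85237026e+02]
 [-1.65789326e-01  7.42328840e-01 -6.49200888e-01 -7.95688346e+02]
 [ 1.45771096e-02  6.60083916e-01  7.51050419e-01  9.86540876e+02]
 [ 0.00000000e+00  0.00000000e+00  0.00000000e+00  1.00000000e+00]] ['img', 'vfov', 'cx', 'cy', 'T']
top 54.90603827196706 274.0750865182232 203.7212857646274 [[ 2.40713674e-02  9.86412993e-01 -1.62511468e-01  3.76534876e+02]
 [-9.99657188e-01  2.54246576e-02  6.25246435e-03 -1.64822457e+01]
 [ 1.02993105e-02  1.62305252e-01  9.86686845e-01  9.95735746e+02]
 [ 0.00000000e+00  0.00000000e+00  0.00000000e+00  1.00000000e+00]] ['img', 'vfov', 'cx', 'cy', 'T']
```

View pics/side0.png

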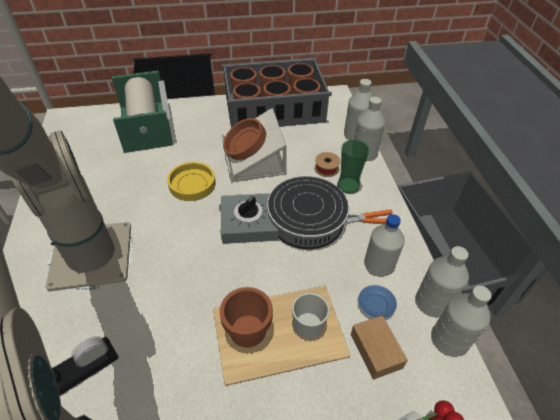

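View pics/top0.png

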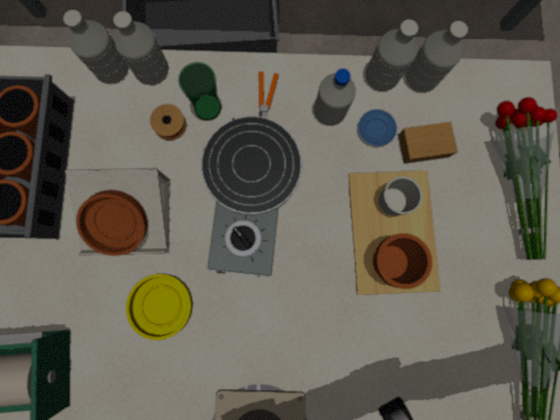

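The side view shows the dial at (248,210), the platter at (307,210), the terracotta saucer on the rack at (245,140), the pot at (246,315) and the white pot at (310,317). The top view shows the dial at (241,238), the platter at (252,163), the saucer at (112,222) and the pot at (403,260).

Things that could be taken for the saucer in the top view: the yellow dish at (160,305), the blue dish at (377,128), and the terracotta one on the rack at (112,222). I choose the terracotta one on the rack. Next I'll check that in a crop and measure.

```bash
cat > h.py <<'E'
import numpy as np, cv2
from cell import ctrl
def cam(n):
    return ctrl.get_image(n)
def f(d): return d["img"].shape[0]/2/np.tan(np.radians(d["vfov"])/2)
def ray(d,u,v):
    c=np.array([(u-d["cx"])/f(d),-(v-d["cy"])/f(d),-1.0]); T=np.array(d["T"])
    r=T[:3,:3]@c; return T[:3,3],r/np.linalg.norm(r)
def proj(d,P):
    T=np.array(d["T"]); P=np.atleast_2d(P); c=(P-T[:3,3])@T[:3,:3]
    return np.c_[d["cx"]+f(d)*c[:,0]/-c[:,2], d["cy"]-f(d)*c[:,1]/-c[:,2]]
def onz(d,u,v,z):
    o,r=ray(d,u,v); return o+r*(z-o[2])/r[2]
def tri(d1,p1,d2,p2):
    A=np.zeros((3,3));b=np.zeros(3);R=[]
    for d,p in((d1,p1),(d2,p2)):
        o,r=ray(d,*p);M=np.eye(3)-np.outer(r,r);A+=M;b+=M@o;R.append((o,r))
    X=np.linalg.solve(A,b); return X,[np.linalg.norm(np.cross(X-o,r)) for o,r in R]
E
python3 - <<'E'
from h import *
D={n:cam(n) for n in("side","top")}
for n in D:
    for t in("saucer","pot","turntable","dial","dial_grip","white_pot","rack","board"):
        r=ctrl.cut_out(n,t)
        print(n,t,[(round(x["score"],2),np.round(x["rect"],1).tolist()) for x in r[:4]])
        if r: np.save(f"m_{n}_{t}.npy",r[0]["pixels"])
def crop(n,x0,y0,x1,y1,k,name): cv2.imwrite(name,cv2.resize(D[n]["img"][y0:y1,x0:x1,::-1],None,fx=k,fy=k,interpolation=cv2.INTER_CUBIC))
crop("top",180,100,320,290,3,"pics/c1.png"); crop("side",200,160,360,260,5,"pics/c2.png")
crop("top",60,160,200,345,3,"pics/c3.png"); crop("side",160,100,300,200,5,"pics/c4.png")
E
```

```text
side saucer [(0.72, [221.0, 118.4, 264.0, 158.9]), (0.57, [165.8, 159.0, 215.5, 199.6])]
side pot [(0.66, [223.3, 286.5, 273.4, 346.1]), (0.43, [223.1, 117.5, 267.5, 157.5]), (0.38, [347.7, 314.5, 406.3, 381.1])]
side turntable [(0.74, [221.1, 174.7, 348.0, 248.3]), (0.6, [339.0, 139.8, 370.9, 188.9])]
side dial [(0.68, [235.0, 196.3, 259.2, 221.6])]
side dial_grip [(0.84, [240.5, 196.0, 258.5, 216.7])]
side white_pot [(0.86, [295.0, 293.6, 325.8, 338.6])]
side rack [(0.81, [226.0, 108.8, 286.9, 179.3]), (0.42, [237.6, 194.7, 259.6, 221.3]), (0.23, [339.6, 141.9, 369.5, 192.5])]
side board [(0.86, [214.5, 285.2, 351.3, 385.5])]
top saucer [(0.92, [123.8, 272.4, 192.0, 338.1]), (0.86, [75.2, 187.5, 147.8, 254.6])]
top pot [(0.87, [374.3, 235.0, 431.3, 288.9])]
top turntable [(0.29, [231.6, 222.8, 257.9, 248.3])]
top dial [(0.9, [231.5, 223.6, 257.9, 249.2]), (0.21, [377.6, 175.4, 423.7, 213.2])]
top dial_grip [(0.76, [231.3, 226.6, 257.9, 250.6])]
top white_pot [(0.66, [378.1, 176.3, 423.7, 218.3]), (0.28, [231.3, 225.7, 259.5, 251.1])]
top rack [(0.61, [69.2, 166.2, 171.7, 258.2])]
top board [(0.55, [350.1, 171.5, 442.6, 294.3]), (0.26, [396.3, 119.5, 453.1, 167.2])]
```

Run:
```python
import cv2,numpy as np
def pad(a,h,w):
    o=np.zeros((h,w,3),np.uint8);o[:min(h,a.shape[0]),:min(w,a.shape[1])]=a[:h,:w];return o
a=[cv2.imread(f"pics/c{i}.png") for i in(1,3)]
cv2.imwrite("pics/top_c.png",np.hstack([pad(a[0],570,420),pad(a[1],570,380)]))
```

```text
(no output)
```

View pics/top_c.png

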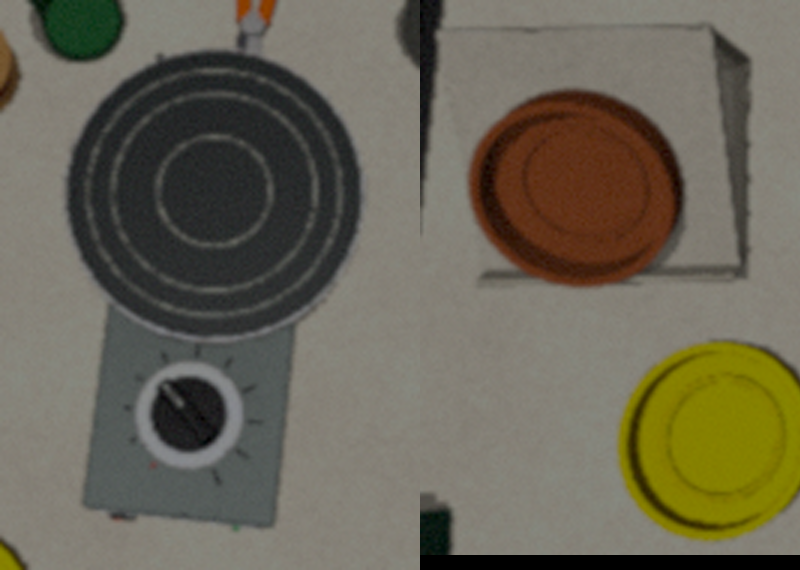

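View pics/c2.png

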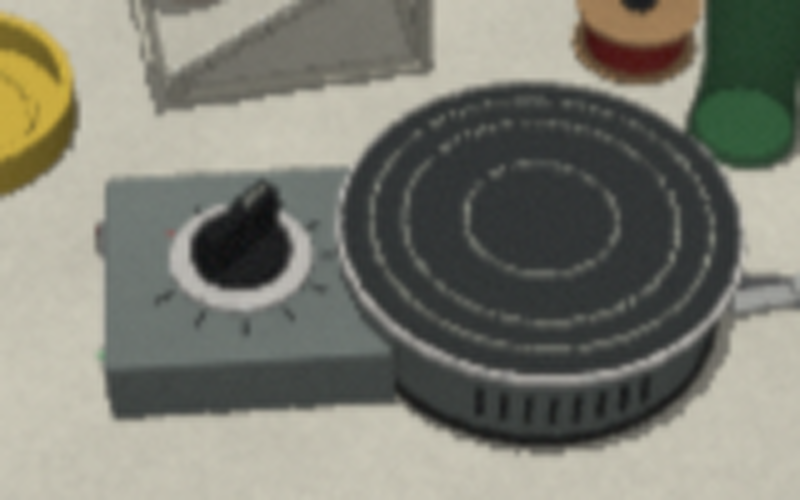

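View pics/c4.png

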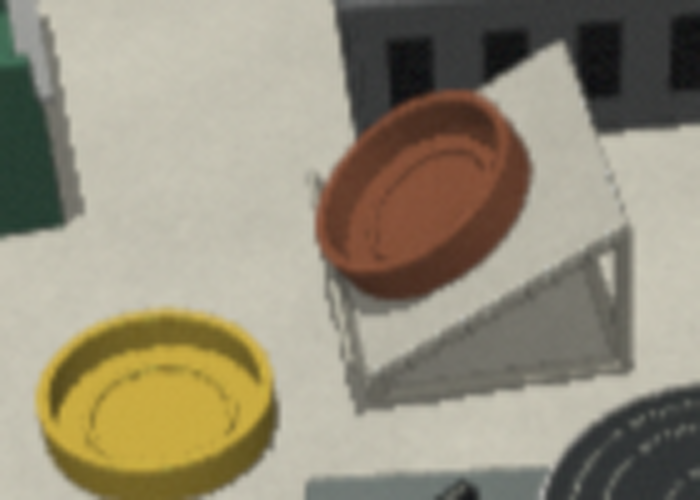

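The crop confirms the choice: the terracotta saucer on the rack is at top (112,222), while the lookalike at (160,305) is yellow. The dial's white line points up-left in the top view, and the red off tick is at lower left. Next come the metric positions.

```bash
cat > meas1.py <<'E'
from h import *
from scipy.optimize import least_squares
D={n:cam(n) for n in("side","top")}
# platter: dark region boundary seeds
def platter(d,guess,zz=72):
    img=d["img"].astype(float).mean(2)
    out=[]
    C=np.array(guess,float)
    for it in range(4):
        pts=[]
        for a in np.radians(np.arange(0,360,4)):
            rs=np.arange(65,95,0.5)
            P=np.c_[C[0]+rs*np.cos(a),C[1]+rs*np.sin(a),np.full(len(rs),zz)]
            uv=proj(d,P).astype(np.float32)
            v=cv2.remap(img.astype(np.float32),uv[:,0].reshape(1,-1),uv[:,1].reshape(1,-1),cv2.INTER_LINEAR)[0]
            k=np.argmax(v); w=np.clip(v-np.median(v)-8,0,None)
            m=np.abs(rs-rs[k])<4; w=w*m
            if w.sum()>0: r=(w*rs).sum()/w.sum(); pts.append(C+r*np.array([np.cos(a),np.sin(a)]))
        pts=np.array(pts)
        s=least_squares(lambda p:np.hypot(pts[:,0]-p[0],pts[:,1]-p[1])-p[2],[*C,80],loss="soft_l1")
        C=s.x[:2]
    return s.x, np.std(s.fun)
for n,g in(("side",(307,207)),("top",(252,163))):
    g0=onz(D[n],*g,72)[:2]
    print(n,g0.round(1),platter(D[n],g0))
T,S=D["top"],D["side"]
print("rd plat tri",tri(T,(251.7,163),S,(308.5,204)))
for z in(0,60,72): print(z,onz(T,251.7,163,z).round(1))
# dial white ring centre at z 50
print("dial skirt top ring c", onz(T,180+189/3,100+414/3,50),onz(S,200+241/5,160+252/5,50))
# base check
print("base proj",proj(T,[[0,0,0]]),proj(S,[[0,0,0]]))
E
python3 meas1.py
```

```text
side [617.2  23.4] (array([622.39394879,  37.87735491,  79.77214525]), np.float64(2.278442873203964))
top [624.4  31.9] (array([624.10112858,  34.41058332,  79.56084381]), np.float64(0.24806908409799555))
rd plat tri (array([623.68793148,  32.54046105,  74.03766758]), [np.float64(0.1867624904961237), np.float64(0.1867624904961555)])
0 [643.8  36.5   0. ]
60 [627.6  33.3  60. ]
72 [624.4  32.7  72. ]
dial skirt top ring c [449.2755936   48.16611146  50.        ] [449.57097455  56.1103752   50.        ]
base proj [[258.36796875 437.43135838]] [[ 91.91360703 255.11662059]]
```

```bash
cat > ov.py <<'E'
from h import *
def circ(c,r,z,n=90):
    a=np.linspace(0,2*np.pi,n); return np.c_[c[0]+r*np.cos(a),c[1]+r*np.sin(a),np.full(n,z)]
def draw(d,curves,box,k,name):
    x0,y0,x1,y1=box
    im=cv2.resize(d["img"][y0:y1,x0:x1,::-1],None,fx=k,fy=k,interpolation=cv2.INTER_CUBIC).copy()
    for P,col in curves:
        uv=(proj(d,P)-[x0,y0]+.5)*k
        cv2.polylines(im,[np.round(uv).astype(np.int32)],False,col,1)
    cv2.imwrite(name,im)
E
python3 - <<'E'
from ov import *
D={n:cam(n) for n in("side","top")}
c=(624.1,34.4); dc=(449.3,48.2)
cur=[(circ(c,120,72),(0,255,0)),(circ(c,80.5,72),(0,0,255)),(circ(dc,30,58),(255,0,255)),(circ(dc,42,50),(0,255,255)),(circ(c,108,0),(255,255,0))]
draw(D["side"],cur,(200,160,360,260),5,"pics/o1.png")
draw(D["top"],cur,(180,100,320,290),3,"pics/o2.png")
E
```

```text
(no output)
```

View pics/o1.png

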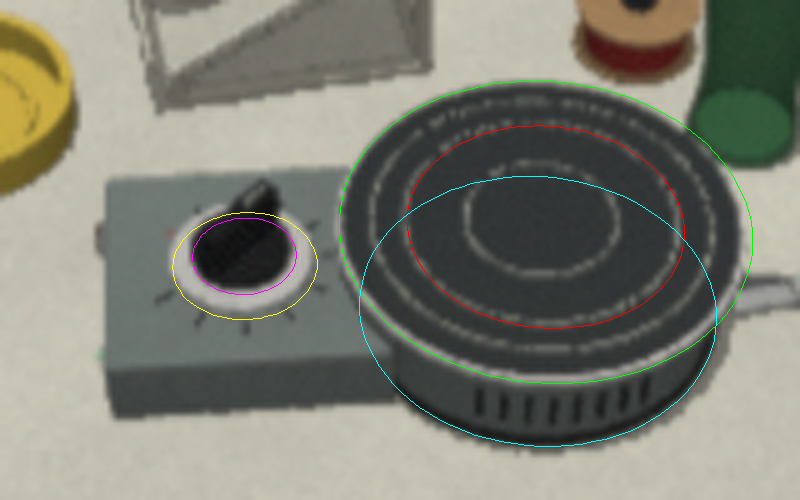

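View pics/o2.png

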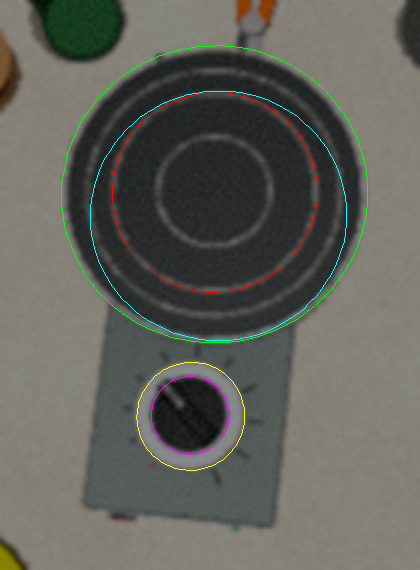

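The overlays agree to about 1 px, which puts the dial at roughly (449,48) and the platter at (624,34). Next I fit silhouettes of the saucer and the pot from both views.

```bash
cat > fit.py <<'E'
from ov import *
from scipy.optimize import least_squares
from scipy.spatial.transform import Rotation as Ro
def terra(d,rect,pad=4):
    hsv=cv2.cvtColor(d["img"],cv2.COLOR_RGB2HSV); h,s,v=cv2.split(hsv)
    m=(((h<14)|(h>172))&(s>115)&(v>25)).astype(np.uint8)
    o=np.zeros_like(m); x0,y0,x1,y1=[int(a) for a in(rect[0]-pad,rect[1]-pad,rect[2]+pad,rect[3]+pad)]
    o[y0:y1,x0:x1]=m[y0:y1,x0:x1]
    n,l,st,_=cv2.connectedComponentsWithStats(o); k=1+np.argmax(st[1:,4]); return (l==k).astype(np.uint8)
def hull(pts): return cv2.convexHull(np.asarray(pts,np.float32)).reshape(-1,2)
def radial(H,c,angs):
    # distance from c to hull boundary along angs
    H=np.vstack([H,H[:1]]); out=[]
    A=H[:-1]-c; B=H[1:]-H[:-1]
    for a in angs:
        u=np.array([np.cos(a),np.sin(a)])
        den=u[0]*B[:,1]-u[1]*B[:,0]; den=np.where(abs(den)<1e-9,1e-9,den)
        t=(A[:,0]*B[:,1]-A[:,1]*B[:,0])/den; s=(A[:,0]*u[1]-A[:,1]*u[0])/den
        k=(s>=-1e-6)&(s<=1+1e-6)&(t>0); out.append(t[k].max() if k.any() else 0)
    return np.array(out)
def contour_hull(m):
    # subpixel-ish: pixel-corner outline, shrunk 0
    ys,xs=np.nonzero(m); P=np.vstack([np.c_[xs+dx,ys+dy] for dx in(-.5,.5) for dy in(-.5,.5)]); return hull(P)
def pts_model(p,circles):
    R=Ro.from_rotvec([p[3],p[4],0]).as_matrix()
    P=np.vstack([circ((0,0),r,z,72) for r,z in circles]); return P@R.T+p[:3]
ang=np.radians(np.arange(0,360,6))
def fitobj(views,masks,circles,p0,free):
    Hs=[contour_hull(m) for m in masks]; cs=[h.mean(0) for h in Hs]; rad=[radial(h,c,ang) for h,c in zip(Hs,cs)]
    def full(x): p=np.array(p0,float); p[free]=x*np.array(sc)[free]; return p
    sc=np.array([1,1,1,.01,.01])
    def res(x):
        P=pts_model(full(x),circles)
        return np.concatenate([radial(hull(proj(d,P)),c,ang)-r for d,c,r in zip(views,cs,rad)])
    s=least_squares(res,(np.array(p0)/sc)[free],loss="soft_l1",diff_step=1e-3)
    return full(s.x),np.sqrt(np.mean(s.fun**2)),res(s.x)
SA=[(75,0),(75,34)]; PO=[(41,0),(60,78),(60,108)]
E
python3 - <<'E'
from fit import *
D={n:cam(n) for n in("side","top")}
S,T=D["side"],D["top"]
ms,mt=terra(S,(221,118,264,159)),terra(T,(75,187,148,254))
ps,pt=terra(S,(223,286,273,346)),terra(T,(374,235,431,289))
for m in(ms,mt,ps,pt): print(m.sum(),cv2.boundingRect(m))
p0=[480,330,80,0,-.52]
for nm,V,M in(("both",[S,T],[ms,mt]),("side",[S],[ms]),("top",[T],[mt])):
    f=[0,1,2,3,4] if nm=="both" else [0,1,3,4]
    p,e,_=fitobj(V,M,SA,p0,f)
    if nm=="both":p0=p.copy()
    n=Ro.from_rotvec([p[3],p[4],0]).apply([0,0,1])
    print("saucer",nm,p.round(3),"rms px",round(e,2),"tilt",np.degrees(np.arccos(n[2])).round(1),"az",np.degrees(np.arctan2(n[1],n[0])).round(1))
p0=[430,-265,10,0,0]
for nm,V,M in(("both",[S,T],[ps,pt]),("side",[S],[ps]),("top",[T],[pt])):
    p,e,_=fitobj(V,M,PO,p0,[0,1,2] if nm=="both" else [0,1]); print("pot",nm,p.round(2),round(e,2))
E
```

```text
1228 (224, 118, 41, 41)
3513 (77, 190, 70, 65)
2386 (220, 288, 53, 60)
2408 (373, 234, 59, 55)
saucer both [481.173 339.618  77.324   0.     -0.603] rms px 0.72 tilt 34.5 az -180.0
saucer side [ 4.79652e+02  3.39771e+02  7.73240e+01  1.00000e-03 -5.78000e-01] rms px 0.64 tilt 33.1 az -179.9
saucer top [482.044 339.442  77.324   0.     -0.631] rms px 0.66 tilt 36.1 az -180.0
pot both [ 404.07 -305.5     9.5     0.      0.  ] 0.36
pot side [ 403.74 -305.53   10.      0.      0.  ] 0.33
pot top [ 404.42 -305.51   10.      0.      0.  ] 0.37
```

Run:
```python
from fit import *
import fit
D={n:cam(n) for n in("side","top")}
S,T=D["side"],D["top"]
ms,mt=terra(S,(221,118,264,159)),terra(T,(75,187,148,254))
def pm(p,circles):
    R=Ro.from_euler("yz",[-p[3],p[4]]).as_matrix()
    P=np.vstack([circ((0,0),r,z,72) for r,z in circles]); return P@R.T+p[:3]
fit.pts_model=pm
for nm,V,M,f in(("both",[S,T],[ms,mt],[0,1,2,3,4]),("tilt30",[S,T],[ms,mt],[0,1,2,4]),("side",[S],[ms],[0,1,4]),("top",[T],[mt],[0,1,4])):
    p0=[480,338,77,np.radians(30),.05]
    p,e,r=fit.fitobj(V,M,SA,p0,f)
    print(nm,p.round(3),round(e,2),"yaw deg",np.degrees(p[4]).round(1))
    if nm=="tilt30":
        C=[(pm(p,[(75,34)]),(0,255,0)),(pm(p,[(67,34)]),(255,255,0)),(pm(p,[(75,0)]),(255,0,255)),(pm(p,[(48,11)]),(0,255,255))]
        draw(T,C,(60,160,180,260),5,"pics/s1.png"); draw(S,C,(210,100,300,190),6,"pics/s2.png")
```

```text
both [481.216 339.452  77.679   0.613  -0.   ] 0.75 yaw deg -0.0
tilt30 [ 4.80028e+02  3.39342e+02  7.61050e+01  5.24000e-01 -6.80000e-02] 0.88 yaw deg -3.9
side [ 4.79077e+02  3.40055e+02  7.70000e+01  5.24000e-01 -2.10000e-02] 0.72 yaw deg -1.2
top [ 4.80145e+02  3.37549e+02  7.70000e+01  5.24000e-01 -2.33000e-01] 0.79 yaw deg -13.3
```

View pics/s1.png

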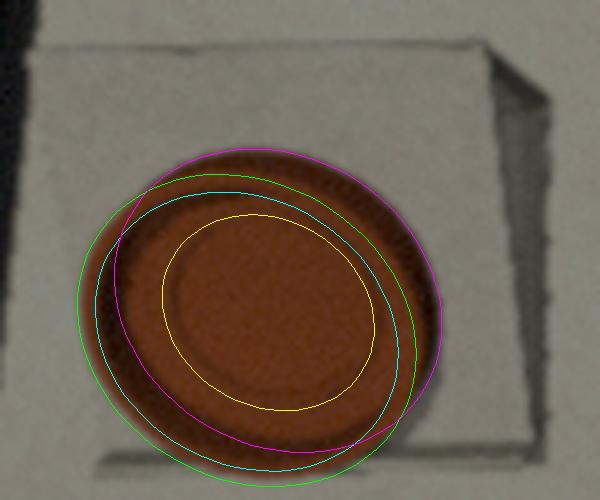

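View pics/s2.png

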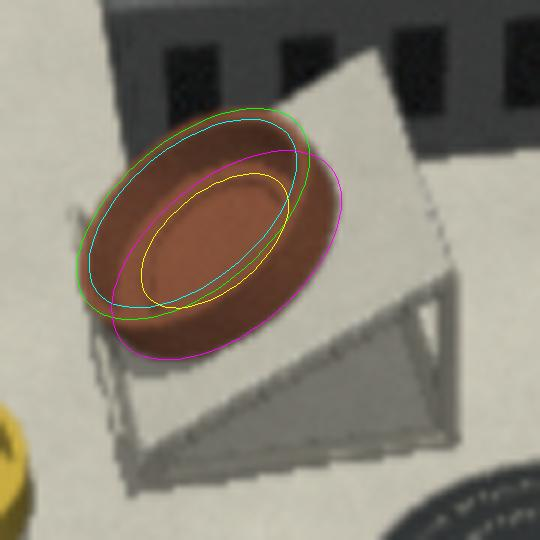

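Run:
```python
from fit import *
D={n:cam(n) for n in("side","top")}
out=[]
for n,r,b,k in(("top",(75,187,148,254),(70,180,155,262),7),("side",(221,118,264,159),(215,110,272,170),7)):
    d=D[n];m=terra(d,r);x0,y0,x1,y1=b
    im=cv2.resize(d["img"][y0:y1,x0:x1,::-1],None,fx=k,fy=k,interpolation=cv2.INTER_CUBIC)
    im=np.clip(im.astype(float)*1.6,0,255).astype(np.uint8).copy()
    H=contour_hull(m); cv2.polylines(im,[np.round((H-[x0,y0]+.5)*k).astype(np.int32)],True,(0,255,0),1)
    cv2.imwrite(f"pics/mk_{n}.png",im)
# straightness check of table top edge / board edges: sobel-based
```

```text
(no output)
```

View pics/mk_top.png

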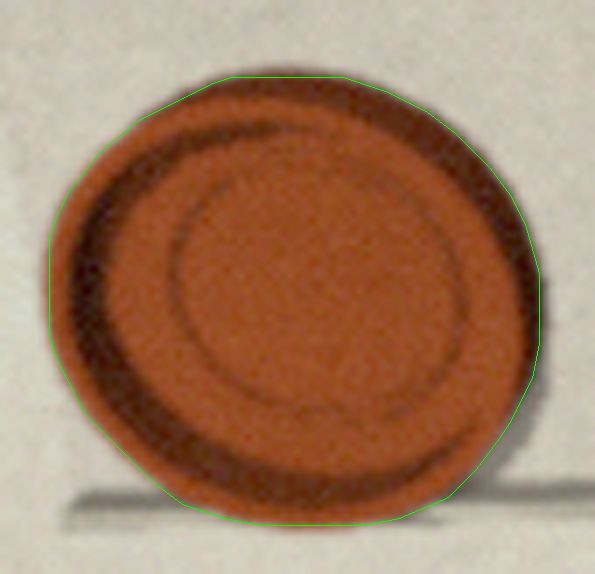

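View pics/mk_side.png

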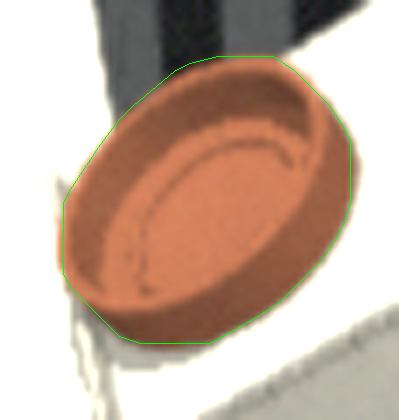

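```bash
python3 - <<'E'
import re
s=open('fit.py').read()
s=s.replace("(s>115)&(v>25)","(s>85)&(v>15)")
s=s.replace("R=Ro.from_rotvec([p[3],p[4],0]).as_matrix()","R=Ro.from_euler('yz',[-p[3],p[4]]).as_matrix()")
s=s.replace("sc=np.array([1,1,1,.01,.01])","sc=np.array([1,1,1,.01,.01])").replace("diff_step=1e-3","diff_step=1e-3,x_scale='jac'")
open('fit.py','w').write(s)
E
python3 - <<'E'
from fit import *
D={n:cam(n) for n in("side","top")}
S,T=D["side"],D["top"]
ms,mt=terra(S,(221,118,264,159)),terra(T,(75,187,148,254))
print(ms.sum(),mt.sum())
best=None
for y in(-8,-4,-1,1,4,8):
  p,e,r=fitobj([S,T],[ms,mt],SA,[480,338,77,np.radians(30),np.radians(y)],[0,1,2]); print(y,p.round(2),round(e,3))
for nm,V,M in(("side",[S],[ms]),("top",[T],[mt])):
  p,e,r=fitobj(V,M,SA,[480,338,77,np.radians(30),np.radians(1)],[0,1]); print(nm,p.round(2),round(e,3)); print(r.round(1))
p,e,r=fitobj([S,T],[ms,mt],SA,[480,338,77,np.radians(30),np.radians(1)],[0,1,2]);
C=[(pts_model(p,[(75,34)]),(0,255,0)),(pts_model(p,[(67,34)]),(255,255,0)),(pts_model(p,[(75,0)]),(255,0,255)),(pts_model(p,[(48,11)]),(0,255,255))]
draw(T,C,(60,160,180,260),5,"pics/s1.png"); draw(S,C,(210,100,300,190),6,"pics/s2.png")
E
```

```text
1289 3601
-8 [ 4.8017e+02  3.3880e+02  7.5660e+01  5.2000e-01 -1.4000e-01] 0.843
-4 [ 4.8024e+02  3.3916e+02  7.5870e+01  5.2000e-01 -7.0000e-02] 0.645
-1 [ 4.8024e+02  3.3947e+02  7.6080e+01  5.2000e-01 -2.0000e-02] 0.572
1 [4.8025e+02 3.3980e+02 7.6050e+01 5.2000e-01 2.0000e-02] 0.571
4 [4.8026e+02 3.4040e+02 7.5790e+01 5.2000e-01 7.0000e-02] 0.634
8 [4.8035e+02 3.4148e+02 7.4760e+01 5.2000e-01 1.4000e-01] 0.793
side [4.7888e+02 3.3885e+02 7.7000e+01 5.2000e-01 2.0000e-02] 0.364
[ 0.  -0.1 -0.2 -0.2 -0.2 -0.2 -0.2 -0.2 -0.3 -0.1 -0.1  0.1  0.1 -0.
 -0.3 -0.1 -0.1  0.2  0.3  0.2  0.3  0.4  0.1 -0.2 -0.3 -0.2  0.3  0.4
  0.6  0.4  0.3  0.1  0.3  0.3  0.3  0.3  0.2  0.2  0.1  0.  -0.2 -0.4
 -0.6 -0.9 -0.9 -1.1 -0.3  0.2  0.4  0.1  0.4  0.4  0.2  0.2  0.3  0.5
  0.6  0.6  0.5  0.3]
top [4.8080e+02 3.3912e+02 7.7000e+01 5.2000e-01 2.0000e-02] 0.651
[ 1.7  1.3  0.8  0.3 -0.3 -0.6 -0.4 -0.5 -0.3  0.2  0.2  0.4  0.7  0.8
  0.9  0.7  0.8  0.7  0.5  0.2  0.2  0.3  0.4  0.7  0.7  0.5  0.6  0.5
  0.5  0.7  0.6  0.7  0.4  0.4  0.2  0.1  0.1  0.  -0.2 -0.2  0.3  0.6
  0.3  0.4  0.4  0.6  0.5  0.6  0.6  0.5  0.5  0.3  0.4  0.6  0.8  0.7
  1.1  1.2  1.3  1.5]
```

View pics/s1.png

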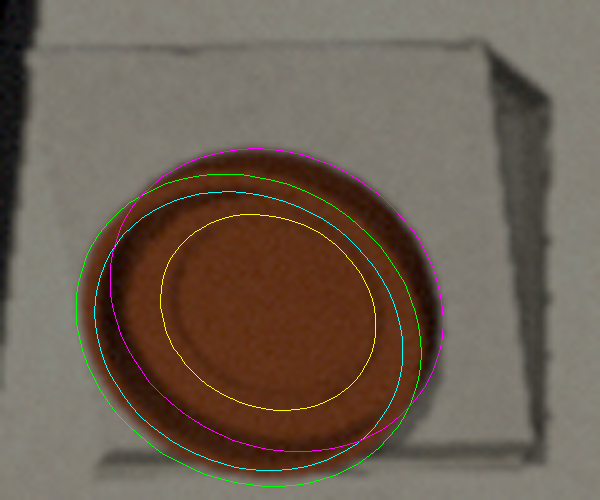

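View pics/s2.png

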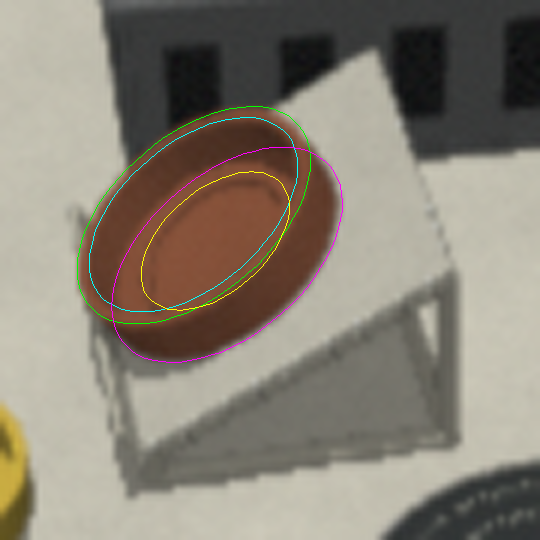

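```bash
cat > pl.py <<'E'
from h import *
from scipy.spatial.transform import Rotation as Ro
def Rd(yaw,tilt_vec=None):
    # tool z down, x at yaw (deg); optional z dir
    z=np.array([0,0,-1.]) if tilt_vec is None else np.array(tilt_vec,float); z/=np.linalg.norm(z)
    x=np.array([np.cos(np.radians(yaw)),np.sin(np.radians(yaw)),0]); x-=z*(x@z); x/=np.linalg.norm(x)
    return np.c_[x,np.cross(z,x),z]
def plan(p,R):
    s=ctrl.read_state(); R0=Ro.from_euler("xyz",s["tool_rot"]).as_matrix(); p0=np.array(s["eef_pos"])
    d=R0.T@(np.array(p)-p0)/40; w=np.degrees(Ro.from_matrix(R0.T@R).as_rotvec())
    print("t",round(s["clock"],2),"pos",p0.round(1),"rot",np.degrees(s["tool_rot"]).round(1),"w",round(s["width"],1),"F",np.round(s["force"],1),"Tq",np.round(s["torque"],2),"q7",np.round(s["qpos"],2))
    print("shift",d.round(3),"rot",w.round(2),"rows",max(np.linalg.norm(d)*40/41.7,np.linalg.norm(w)/7.16).round(1))
E
python3 - <<'E'
from pl import *
d=cam("top")
a=onz(d,234.3,228.3,94);b=onz(d,241.3,236.3,94); print(a,b,np.degrees(np.arctan2(*(a-b)[[1,0]])))
a=onz(d,180+152/3,100+464/3,50); print("red",a, np.degrees(np.arctan2(a[1]-48.2,a[0]-449.3)))
x0,y0,x1,y1=225,218,263,256
cv2.imwrite("pics/dial.png",np.clip(cv2.resize(d["img"][y0:y1,x0:x1,::-1],None,fx=15,fy=15,interpolation=cv2.INTER_CUBIC)*1.5,0,255))
plan([449,48,250],Rd(-43))
E
```

```text
[467.07547736  65.38569586  94.        ] [449.58306745  49.082943    94.        ] 42.983906900459736
red [409.93097667  75.34374994  50.        ] 145.41491226940815
t 1.65 pos [ 160.7 -629.8  231.3] rot [-180.     0.   -75.7] w 85.4 F [ 0.6  0.8 -0.6] Tq [ 0.    0.02 -0.05] q7 [ 1.26  0.63  0.04  1.52 -0.03  1.   -0.02]
shift [-14.638 -11.173  -0.467] rot [ -0.     0.   -32.69] rows 17.7[ WARN:0@1.134] global loadsave.cpp:1063 imwrite_ Unsupported depth image for selected encoder is fallbacked to CV_8U.
```

View pics/dial.png

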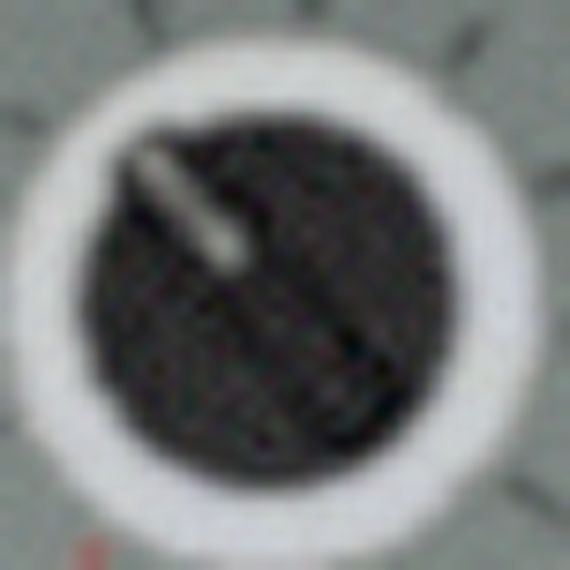

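Pointer is at about 40°, and the stop is at about 145°. I'll move toward the dial by way of (430,-300,250).

Run:
```python
from pl import *
d=cam("top"); print(onz(d,243.1,236.7,94), onz(d,180+189/3,100+414/3,54))
plan([430,-300,250],Rd(-60))
```

```text
[448.79170363  45.0415147   94.        ] [448.96793592  47.8926805   54.        ]
t 1.7 pos [ 160.7 -629.8  231.3] rot [-180.     0.   -75.7] w 85.5 F [0.  0.7 0.5] Tq [-0.04 -0.04 -0.02] q7 [ 1.26  0.63  0.04  1.52 -0.03  1.   -0.02]
shift [-6.326 -8.561 -0.467] rot [ -0.     0.   -15.69] rows 10.2
```

```bash
R="-6.33 -8.56 -0.47 0 0 -15.7 0"; python3 -m creep '-6.33 -8.56 -0.47 0 0 -15.7 0;-6.33 -8.56 -0.47 0 0 -15.7 0;-6.33 -8.56 -0.47 0 0 -15.7 0;-6.33 -8.56 -0.47 0 0 -15.7 0;-6.33 -8.56 -0.47 0 0 -15.7 0;-6.33 -8.56 -0.47 0 0 -15.7 0;-6.33 -8.56 -0.47 0 0 -15.7 0;-6.33 -8.56 -0.47 0 0 -15.7 0;-6.33 -8.56 -0.47 0 0 -15.7 0;-6.33 -8.56 -0.47 0 0 -15.7 0'; python3 -c "
from pl import *
plan([449,47,140],Rd(-50))"
```

```text
clock: 2.53
eef_pos: [424.9, -305.7, 250.1]
tool_rot: [-3.141, -0.001, -1.047]
force: [0.1, -0.0, 0.2]
width: 85.4
t 2.53 pos [ 424.9 -305.7  250.1] rot [-180.   -0.  -60.] w 85.4 F [ 0.1 -0.   0.2] Tq [0.02 0.01 0.01] q7 [ 0.62  0.42 -0.07  1.84  0.04  0.87 -0.52]
shift [-7.337 -4.93   2.749] rot [ -0.01  -0.04 -10.  ] rows 8.9
```

```bash
python3 -m creep '-7.33 -4.93 2.7 0 0 -10 0.3;-7.33 -4.93 2.7 0 0 -10 0.3;-7.33 -4.93 2.7 0 0 -10 0.3;-7.33 -4.93 2.7 0 0 -10 0.3;-7.33 -4.93 2.7 0 0 -10 0.3;-7.33 -4.93 2.7 0 0 -10 0.3;-7.33 -4.93 2.7 0 0 -10 0.3;-7.33 -4.93 2.7 0 0 -10 0.3;-7.33 -4.93 2.7 0 0 -10 0.3;-7.33 -4.93 2.7 0 0 -10 0.3'; python3 -c "
from pl import *
plan([449,47,69],Rd(-50))
for n in ('top','side'):
    d=cam(n); b=(190,170,300,280) if n=='top' else (190,110,300,220)
    cv2.imwrite('pics/a_%s.png'%n,cv2.resize(d['img'][b[1]:b[3],b[0]:b[2],::-1],None,fx=5,fy=5,interpolation=cv2.INTER_CUBIC))
    print(proj(d,[[449,47,94]]))
"
```

```text
clock: 3.37
eef_pos: [447.8, 53.8, 140.5]
tool_rot: [-3.139, 0.004, -0.86]
force: [0.6, -0.3, -0.2]
width: 60.0
t 3.37 pos [447.8  53.8 140.5] rot [-179.9    0.2  -49.3] w 60.0 F [ 0.6 -0.3 -0.2] Tq [-0.03 -0.09 -0.02] q7 [-0.1   0.5  -0.11  2.14  0.1   0.5  -1.15]
shift [0.153 0.092 1.787] rot [-0.13  0.2   0.71] rows 1.7
[[242.22476632 236.58470613]]
[[247.76515238 202.33908003]]
```

View pics/a_side.png

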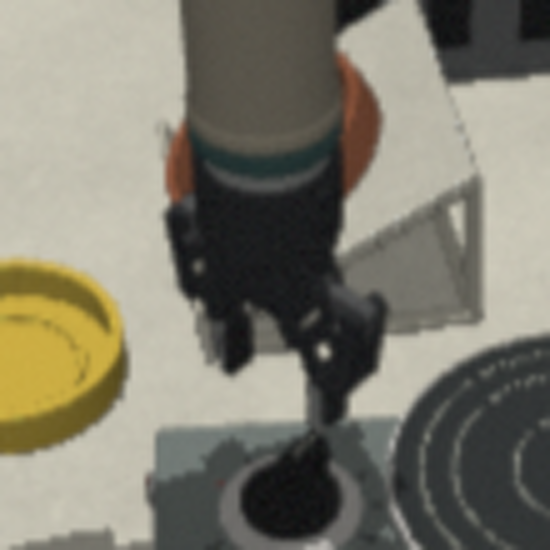

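View pics/a_top.png

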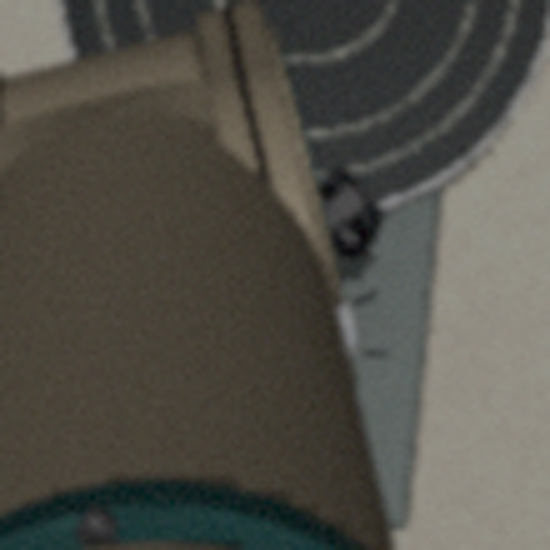

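```bash
python3 -m creep '0.15 0.09 0 0 0 0.5 0.3;0.15 0.09 0.9 0 0 0.5 0.3;0.15 0.09 1.3 0 0 0.5 0.3;0.15 0.09 1.78 0 0 0.5 0.3;0.15 0.09 1.78 0 0 0.5 0.3;0.15 0.09 1.78 0 0 0.5 0.3'; python3 -c "
from pl import *
plan([449,47,68],Rd(-50))"
```

```text
clock: 3.97
eef_pos: [448.8, 36.1, 70.4]
tool_rot: [3.14, 0.0, -0.885]
force: [0.1, -0.1, 0.1]
width: 59.7
t 3.97 pos [448.8  36.1  70.4] rot [179.9   0.  -50.7] w 59.7 F [ 0.1 -0.1  0.1] Tq [-0.   -0.01 -0.03] q7 [-0.1   0.64 -0.07  2.19  0.13  0.31 -1.16]
shift [-0.208 -0.177  0.06 ] rot [ 0.1  0.  -0.7] rows 0.3
```

```bash
python3 -m creep '-0.21 -0.18 0.05 0 0 0 0.3;-0.21 -0.18 0.05 0 0 0 0.3;-0.21 -0.18 0.05 0 0 0 0.3;-0.21 -0.18 0.05 0 0 0 0.9;-0.21 -0.18 0.05 0 0 0 1;-0.21 -0.18 0.05 0 0 0 1;-0.21 -0.18 0.05 0 0 0 1;-0.21 -0.18 0.05 0 0 0 1;-0.21 -0.18 0.05 0 0 0 1'; python3 -c "
from pl import *
plan([449,47,68],Rd(-50))"
```

```text
clock: 4.72
eef_pos: [448.8, 49.7, 69.0]
tool_rot: [3.141, 0.0, -0.88]
force: [-1.5, 1.9, 6.9]
width: 13.1
t 4.72 pos [448.8  49.7  69. ] rot [180.    0.  -50.4] w 13.1 F [-1.5  1.9  6.9] Tq [0.3  0.45 0.04] q7 [-0.13  0.64 -0.06  2.19  0.13  0.31 -1.18]
shift [0.055 0.039 0.024] rot [ 0.01  0.03 -0.45] rows 0.1
```

```bash
python3 -m creep '0 0 0 0 0 -7 1;0 0 0 0 0 -14 1;0 0 0 0 0 -21 1;0 0 0 0 0 -28 1;0 0 0 0 0 -35 1;0 0 0 0 0 -42 1;0 0 0 0 0 -49 1;0 0 0 0 0 -56 1;0 0 0 0 0 -60 1;0 0 0 0 0 -60 1'; python3 -c "
from pl import *
plan([449,47,68],Rd(55))"
```

```text
clock: 5.55
eef_pos: [450.0, 49.3, 69.0]
tool_rot: [-3.141, -0.002, 0.169]
force: [-0.4, 1.4, 5.4]
width: 12.7
t 5.55 pos [450.   49.3  69. ] rot [-1.8e+02 -1.0e-01  9.7e+00] w 12.7 F [-0.4  1.4  5.4] Tq [ 0.01 -0.02  0.04] q7 [ 0.04  0.66 -0.31  2.18  0.54  0.37 -0.55]
shift [-0.033  0.054  0.025] rot [ 3.000e-02 -9.000e-02 -4.534e+01] rows 6.3
```

```bash
python3 -m creep '0 0 0 0 0 -7 1;0 0 0 0 0 -14 1;0 0 0 0 0 -21 1;0 0 0 0 0 -28 1;0 0 0 0 0 -35 1;0 0 0 0 0 -40 1;0 0 0 0 0 -40 1;0 0 0 0 0 -40 1'; python3 -c "
from pl import *
plan([449,47,68],Rd(55))"
```

```text
clock: 6.22
eef_pos: [450.7, 49.8, 69.0]
tool_rot: [3.14, -0.003, 0.863]
force: [2.2, 0.1, 4.8]
width: 12.9
t 6.22 pos [450.7  49.8  69. ] rot [179.9  -0.2  49.4] w 12.9 F [2.2 0.1 4.8] Tq [ 0.14 -0.5   0.05] q7 [ 0.16  0.69 -0.49  2.18  0.77  0.45 -0.08]
shift [-0.08   0.014  0.025] rot [ 0.08 -0.15 -5.57] rows 0.8
```

```bash
python3 -m creep '0 0 0 0 0 -2 1;0 0 0 0 0 -4 1;0 0 0 0 0 -4 1'; python3 -c "
from pl import *
plan([449,47,68],Rd(55))"
```

```text
clock: 6.47
eef_pos: [450.7, 49.8, 69.0]
tool_rot: [3.14, -0.002, 0.933]
force: [1.7, 1.1, 5.0]
width: 12.9
t 6.47 pos [450.7  49.8  69. ] rot [ 1.799e+02 -1.000e-01  5.350e+01] w 12.9 F [1.7 1.1 5. ] Tq [ 0.16 -0.55  0.11] q7 [ 0.18  0.69 -0.51  2.18  0.79  0.46 -0.03]
shift [-0.082  0.008  0.025] rot [ 0.1  -0.13 -1.52] rows 0.2
```

```bash
python3 -m creep '0 0 0 0 0 -2 1;0 0 0 0 0 -4 1;0 0 0 0 0 -4 1'; python3 -c "
from pl import *
plan([449,47,68],Rd(55))"
```

```text
clock: 6.72
eef_pos: [450.7, 49.9, 69.0]
tool_rot: [3.141, -0.003, 0.997]
force: [2.2, 1.5, 6.1]
width: 12.7
t 6.72 pos [450.7  49.9  69. ] rot [ 1.799e+02 -1.000e-01  5.710e+01] w 12.7 F [2.2 1.5 6.1] Tq [ 0.43 -0.49 -1.31] q7 [ 0.19  0.7  -0.53  2.18  0.8   0.47  0.02]
shift [-0.084  0.003  0.025] rot [ 0.05 -0.15  2.13] rows 0.3
```

The torque jumped to -1.3 N m, so the dial is at its stop. One small extra push, then release and rise.

```bash
python3 -m creep '0 0 0 0 0 -2 1;0 0 0 0 0 -2 1;0 0 0 0 0 -2 1'; python3 -c "
from pl import *
plan([449,47,68],Rd(55))"; python3 -m creep '0 0 0 0 0 0 0.3;0 0 0 0 0 0 0.3;0 0 0 0 0 0 0.3;0 0 -1 0 0 0 0.3;0 0 -2 0 0 0 0.3;0 0 -3 0 0 0 0.3;0 0 -3 0 0 0 0.3'
```

```text
clock: 6.97
eef_pos: [451.1, 49.6, 69.1]
tool_rot: [3.14, -0.003, 1.03]
force: [3.9, 0.3, 4.9]
width: 13.2
t 6.97 pos [451.1  49.6  69.1] rot [ 1.799e+02 -1.000e-01  5.900e+01] w 13.2 F [3.9 0.3 4.9] Tq [ 0.23 -0.61 -1.35] q7 [ 0.19  0.7  -0.54  2.18  0.81  0.47  0.04]
shift [-0.082 -0.011  0.027] rot [ 0.09 -0.15  4.04] rows 0.6
clock: 7.55
eef_pos: [452.1, 50.9, 193.7]
tool_rot: [3.135, -0.006, 1.039]
force: [1.0, 0.4, 0.0]
width: 60.0
```

Run:
```python
from pl import *
p=np.array([480.3,339.6,76.]); t=np.radians(30)
n=np.array([-np.sin(t),0,np.cos(t)])
rimc=p+34*n; side=rimc+np.array([0,-71,0]); high=rimc+71*np.array([np.cos(t),0,np.sin(t)])
print("rimc",rimc,"side",side,"high",high)
tcp=side-20*n; print("side tcp",tcp,"app",tcp+80*n); tcph=high-20*n; print("high tcp",tcph,"app",tcph+80*n)
plan(tcp+120*n,Rd(90,-n)); plan(tcph+120*n,Rd(0,-n))
```

```text
rimc [463.3        339.6        105.44486373] side [463.3        268.6        105.44486373] high [524.78780367 339.6        140.94486373]
side tcp [473.3        268.6         88.12435565] app [433.3        268.6        157.40638796]
high tcp [534.78780367 339.6        123.62435565] app [494.78780367 339.6        192.90638796]
t 7.55 pos [452.1  50.9 193.7] rot [179.6  -0.3  59.5] w 60.0 F [1.  0.4 0. ] Tq [ 0.04 -0.04 -0.01] q7 [ 0.39  0.51 -0.8   2.08  0.53  0.76  0.29]
shift [ 4.199 -3.597  0.041] rot [-28.8    7.77 -29.81] rows 5.9
t 7.55 pos [452.1  50.9 193.7] rot [179.6  -0.3  59.5] w 60.0 F [1.  0.4 0. ] Tq [ 0.04 -0.04 -0.01] q7 [ 0.39  0.51 -0.8   2.08  0.53  0.76  0.29]
shift [ 6.513 -3.165 -0.831] rot [-15.37  26.72  58.14] rows 9.2
```

```bash
python3 -m creep '6.5 -3.17 -1 -15.4 26.7 58.1 0.35;6.5 -3.17 -1 -15.4 26.7 58.1 0.35;6.5 -3.17 -1 -15.4 26.7 58.1 0.35;6.5 -3.17 -1 -15.4 26.7 58.1 0.35;6.5 -3.17 -1 -15.4 26.7 58.1 0.35;6.5 -3.17 -1 -15.4 26.7 58.1 0.35;6.5 -3.17 -1 -15.4 26.7 58.1 0.35;6.5 -3.17 -1 -15.4 26.7 58.1 0.35;6.5 -3.17 -1 -15.4 26.7 58.1 0.35;6.5 -3.17 -1 -15.4 26.7 58.1 0.35'; python3 -m creep '0 0 0 0 0 0 0.35;0 0 0 0 0 0 0.35'
python3 - <<'E'
from pl import *
p=np.array([480.3,339.6,76.]); t=np.radians(30)
n=np.array([-np.sin(t),0,np.cos(t)]); high=p+34*n+71*np.array([np.cos(t),0,np.sin(t)])
plan(high+30*n,Rd(0,-n))
for nm,b in(('top',(60,120,280,270)),('side',(190,60,330,240))):
    d=cam(nm); cv2.imwrite(f'pics/b_{nm}.png',cv2.resize(d['img'][b[1]:b[3],b[0]:b[2],::-1],None,fx=3.5,fy=3.3,interpolation=cv2.INTER_CUBIC))
E
```

```text
clock: 8.38
eef_pos: [471.0, 341.0, 228.4]
tool_rot: [3.108, -0.457, 0.137]
force: [0.1, 0.6, 0.5]
width: 55.6
clock: 8.55
eef_pos: [470.4, 336.7, 227.2]
tool_rot: [3.099, -0.452, 0.145]
force: [-0.1, -0.4, 0.1]
width: 55.5
t 8.55 pos [470.4 336.7 227.2] rot [177.6 -25.9   8.3] w 55.5 F [-0.1 -0.4  0.1] Tq [-0.04  0.43 -0.06] q7 [-0.76  0.42 -0.15  2.08  0.91  0.5  -1.52]
shift [ 0.23  -0.005  1.788] rot [-1.46  3.96  7.44] rows 1.7
```

View pics/b_top.png

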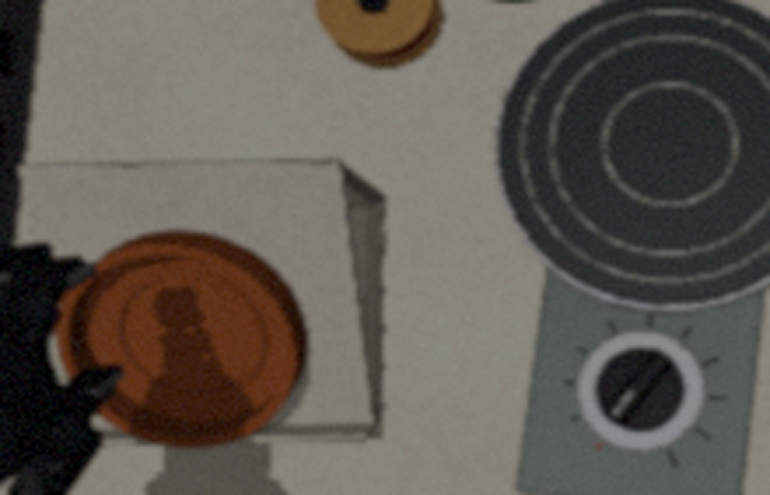

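View pics/b_side.png

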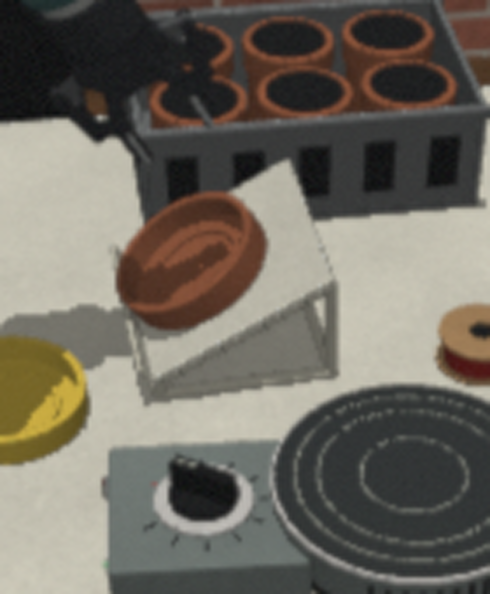

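The dial's line now points at the red tick, so it is at the stop. Next I align with the saucer's high rim.

```bash
python3 -m creep '0.23 0 0.5 -1.46 3.96 7.44 0.35;0.23 0 1.2 -1.46 3.96 7.44 0.35;0.23 0 1.79 -1.46 3.96 7.44 0.35;0.23 0 1.79 -1.46 3.96 7.44 0.35;0.23 0 1.79 -1.46 3.96 7.44 0.35;0.23 0 1.79 -1.46 3.96 7.44 0.35'
python3 - <<'E'
from pl import *
p=np.array([480.3,339.6,76.]); t=np.radians(30)
n=np.array([-np.sin(t),0,np.cos(t)]); high=p+34*n+71*np.array([np.cos(t),0,np.sin(t)])
plan(high-19*n,Rd(0,-n))
for nm,b in(('top',(40,140,200,270)),('side',(190,60,330,200))):
    d=cam(nm); cv2.imwrite(f'pics/d_{nm}.png',cv2.resize(d['img'][b[1]:b[3],b[0]:b[2],::-1],None,fx=4,fy=4,interpolation=cv2.INTER_CUBIC))
E
```

```text
clock: 9.15
eef_pos: [512.3, 338.0, 168.5]
tool_rot: [-3.137, -0.525, -0.01]
force: [-0.5, 0.8, 0.6]
width: 55.6
t 9.15 pos [512.3 338.  168.5] rot [-179.8  -30.1   -0.6] w 55.6 F [-0.5  0.8  0.6] Tq [ 0.04  0.49 -0.04] q7 [-0.91  0.57  0.09  2.1   1.25  0.35 -2.01]
shift [-0.076 -0.04   1.227] rot [ 0.03 -0.09 -0.48] rows 1.2
```

View pics/d_top.png

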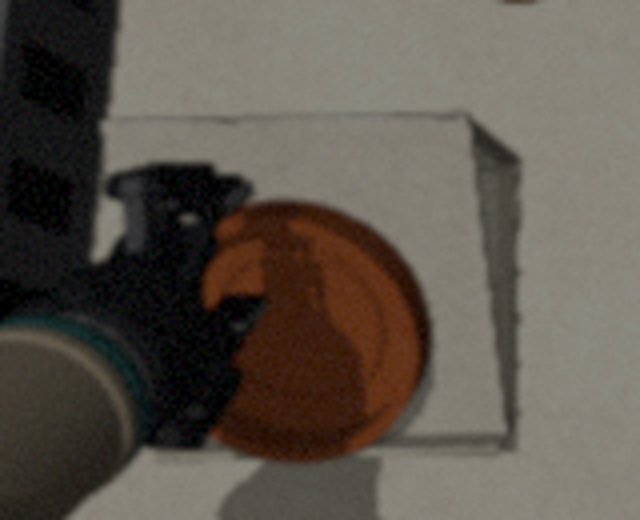

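View pics/d_side.png

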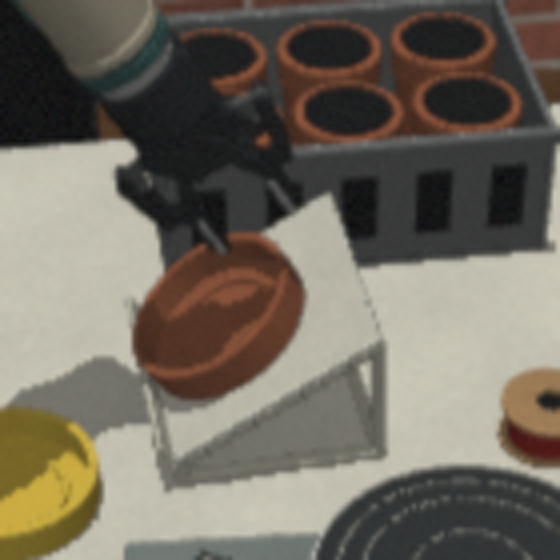

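Side view: the fingertips at (220,245) and (295,205) straddle the high rim. Descending.

```bash
python3 -m creep '-0.04 -0.04 0.4 0 0 -0.5 0.35;-0.06 -0.04 0.8 0 0 -0.5 0.35;-0.06 -0.04 1.1 0 0 -0.5 0.35;-0.06 -0.04 1.2 0 0 -0.5 0.35;-0.06 -0.04 1.2 0 0 -0.5 0.35'
python3 - <<'E'
from pl import *
p=np.array([480.3,339.6,76.]); t=np.radians(30)
n=np.array([-np.sin(t),0,np.cos(t)]); high=p+34*n+71*np.array([np.cos(t),0,np.sin(t)])
plan(high-19*n,Rd(0,-n))
E
python3 -m creep '0 0 0 0 0 0 0.7;0 0 0 0 0 0 1;0 0 0 0 0 0 1;0 0 0 0 0 0 1;0 0 0 0 0 0 1;0 0 0 0 0 0 1'
```

```text
clock: 9.67
eef_pos: [534.0, 340.6, 125.4]
tool_rot: [3.141, -0.526, 0.001]
force: [0.4, -0.1, 0.0]
width: 55.6
t 9.67 pos [534.  340.6 125.4] rot [ 1.80e+02 -3.01e+01  1.00e-01] w 55.6 F [ 0.4 -0.1  0. ] Tq [-0.03  0.55 -0.04] q7 [-0.91  0.66  0.15  2.08  1.47  0.29 -2.22]
shift [-0.006  0.025  0.024] rot [-0.03 -0.12  0.06] rows 0.0
clock: 10.17
eef_pos: [533.4, 341.1, 125.8]
tool_rot: [3.142, -0.526, 0.002]
force: [-2.3, -1.5, 4.7]
width: 6.5
```

Width 6.5 mm, so the rim is gripped. Lift along the slope's normal.

```bash
python3 -m creep '0 0 -0.3 0 0 0 1;0 0 -0.8 0 0 0 1;0 0 -1.5 0 0 0 1;0 0 -2.2 0 0 0 1;0 0 -2.5 0 0 0 1;0 0 -2.5 0 0 0 1;0 0 -2.5 0 0 0 1'
python3 - <<'E'
from pl import *
plan([640,200,250],Rd(0))
d=cam('top'); print("vase top",onz(d,197,80,160),"base",onz(d,208,107,0)); s=cam('side'); print(onz(s,348,184,0),onz(s,354,150,160))
for nm,b in(('top',(40,100,240,250)),('side',(170,40,360,180))):
    d=cam(nm); cv2.imwrite(f'pics/e_{nm}.png',cv2.resize(d['img'][b[1]:b[3],b[0]:b[2],::-1],None,fx=4,fy=4,interpolation=cv2.INTER_CUBIC))
E
```

```text
clock: 10.75
eef_pos: [483.3, 340.8, 211.9]
tool_rot: [-3.141, -0.526, 0.002]
force: [0.1, 0.3, -3.2]
width: 6.2
t 10.75 pos [483.3 340.8 211.9] rot [-1.80e+02 -3.01e+01  1.00e-01] w 6.2 F [ 0.1  0.3 -3.2] Tq [-0.1   0.71 -0.02] q7 [-0.9   0.47  0.    2.1   1.09  0.46 -1.87]
shift [3.862 3.528 1.136] rot [ -0.05 -30.12   0.1 ] rows 5.1
vase top [785.81763046 154.53479817 160.        ] base [790.34271787 154.70092788   0.        ]
[7.89868295e+02 1.67895675e+02 1.13686838e-13] [780.86534918 148.95007372 160.        ]
```

View pics/e_side.png

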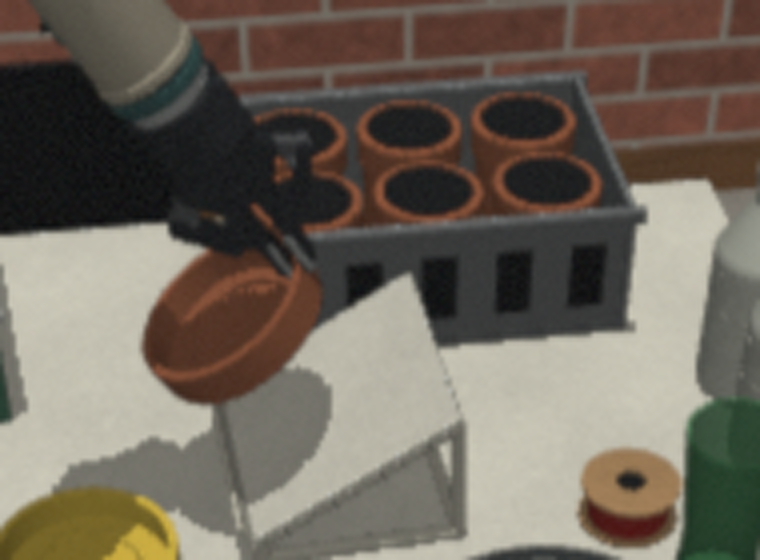

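View pics/e_top.png

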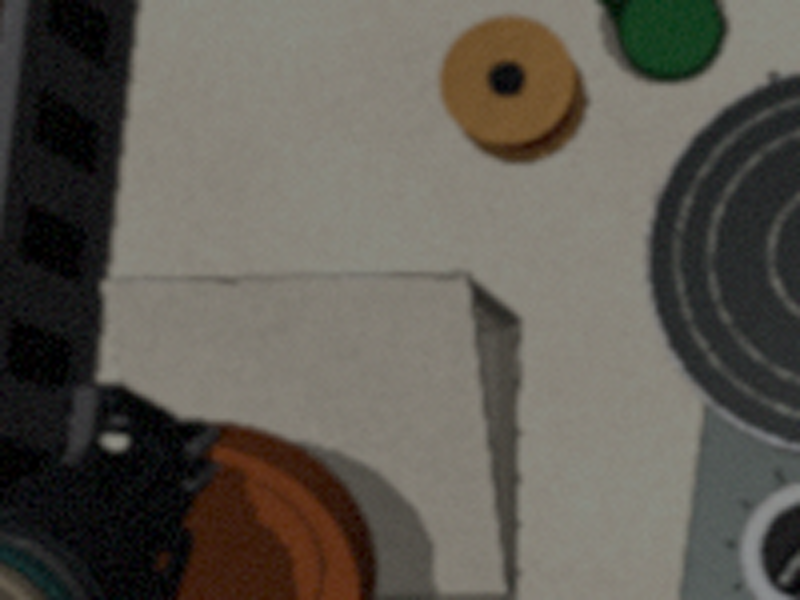

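```bash
python3 -m creep '0.8 0.2 -0.5 0 -6 0 1;1.6 1 -0.3 0 -12 0 1;2.3 1.8 0.1 0 -18 0 1;3 2.6 0.6 0 -24 0 1;3.86 3.53 1.14 0 -30 0 1;3.86 3.53 1.14 0 -30 0 1;3.86 3.53 1.14 0 -30 0 1'
python3 - <<'E'
from pl import *
plan([695,34.4,200],Rd(0))
E
```

```text
clock: 11.53
eef_pos: [623.9, 215.6, 247.9]
tool_rot: [-3.137, 0.004, 0.005]
force: [2.0, 1.3, -3.1]
width: 6.4
t 11.53 pos [623.9 215.6 247.9] rot [-179.8    0.2    0.3] w 6.4 F [ 2.   1.3 -3.1] Tq [ 0.11 -0.45 -0.07] q7 [-0.12  0.66 -0.44  1.45  0.29  1.09 -0.61]
shift [1.758 4.544 1.173] rot [-0.23  0.23  0.31] rows 4.8
```

```bash
python3 -m creep '0.4 0.9 0.2 0 0 0 1;0.75 1.8 0.5 0 0 0 1;1.1 2.7 0.8 0 0 0 1;1.45 3.6 1.1 0 0 0 1;1.6 4.2 1.17 0 0 0 1;1.76 4.54 1.17 0 0 0 1;1.76 4.54 1.17 0 0 0 1;1.76 4.54 1.17 0 0 0 1'
python3 - <<'E'
from pl import *
plan([695,34.4,200],Rd(0))
for nm,b in(('top',(160,80,320,230)),('side',(220,80,400,230))):
    d=cam(nm); cv2.imwrite(f'pics/f_{nm}.png',cv2.resize(d['img'][b[1]:b[3],b[0]:b[2],::-1],None,fx=4,fy=4,interpolation=cv2.INTER_CUBIC))
E
```

```text
clock: 12.2
eef_pos: [694.7, 33.9, 200.3]
tool_rot: [-3.141, -0.001, 0.0]
force: [-0.8, 1.1, -3.2]
width: 6.2
t 12.2 pos [694.7  33.9 200.3] rot [-1.8e+02 -1.0e-01  0.0e+00] w 6.2 F [-0.8  1.1 -3.2] Tq [ 0.12 -0.14  0.  ] q7 [ 0.13  0.76 -0.42  1.4   0.33  1.05 -0.34]
shift [ 0.007 -0.012  0.008] rot [-0.02 -0.06  0.02] rows 0.0
```

View pics/f_side.png

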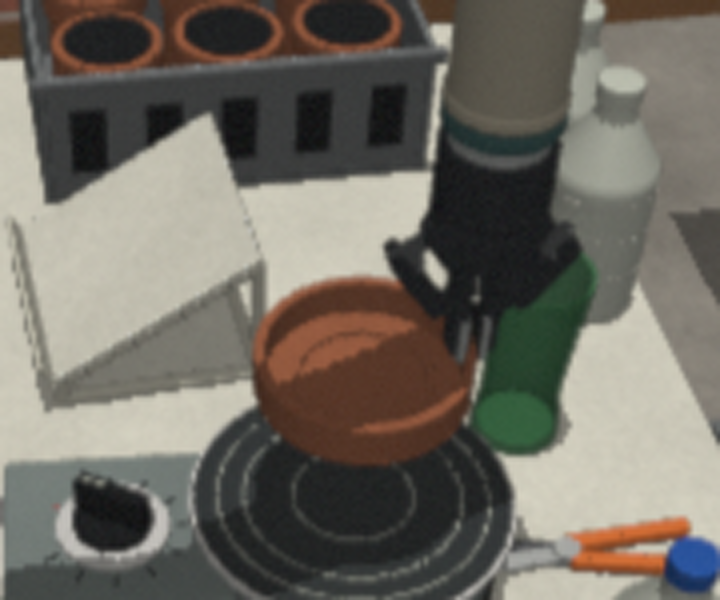

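View pics/f_top.png

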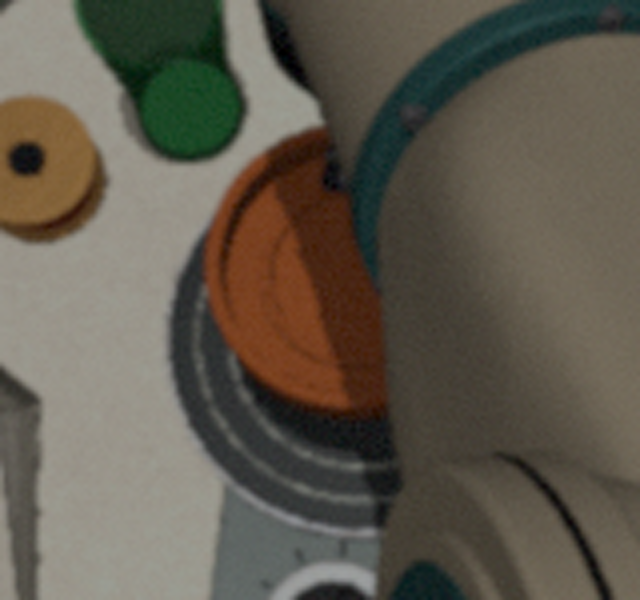

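Run:
```python
from fit import *
S=cam("side"); m=terra(S,(280,148,342,200)); print(cv2.boundingRect(m))
for z in(183,185,187):
  p,e,r=fitobj([S],[m],SA,[624,34,z,1e-6,1e-6],[0,1]); print(p.round(2),round(e,3))
p,e,r=fitobj([S],[m],SA,[624,34,185,.02,1e-6],[0,1,3]); print(p.round(3),round(e,3))
p,e,r=fitobj([S],[m],SA,[624,34,185,.02,1e-6],[0,1,2]); print(p.round(3),round(e,3))
p=[624,34,185,0,0]
T=cam("top")
C=[(pts_model(p,[(75,34)]),(0,255,0)),(pts_model(p,[(67,34)]),(255,255,0)),(pts_model(p,[(75,0)]),(255,0,255)),(pts_model(p,[(48,11)]),(0,255,255))]
draw(T,C,(160,80,320,230),4,"pics/g1.png"); draw(S,C,(260,130,360,210),6,"pics/g2.png")
```

```text
(283, 149, 56, 47)
[620.04  34.68 183.     0.     0.  ] 0.622
[619.51  32.64 185.     0.     0.  ] 0.657
[618.98  30.6  187.     0.     0.  ] 0.697
[ 6.18771e+02  3.24670e+01  1.85000e+02 -3.40000e-02  0.00000e+00] 0.604
[6.22726e+02 4.33990e+01 1.74581e+02 2.00000e-02 0.00000e+00] 0.587
```

View pics/g1.png

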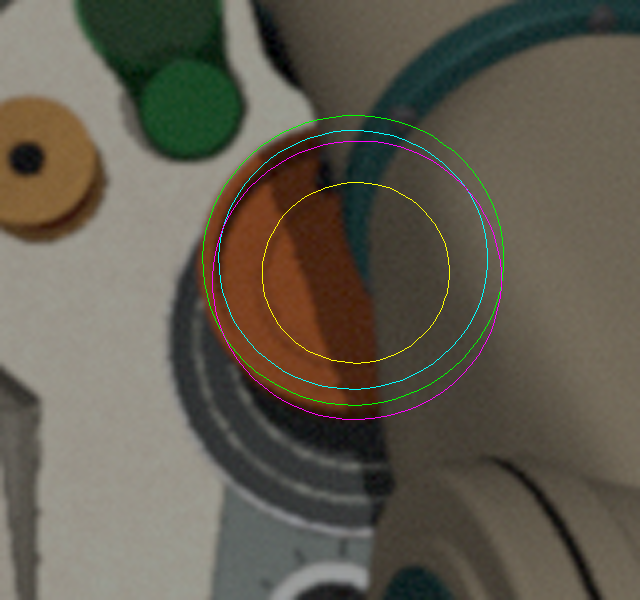

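View pics/g2.png

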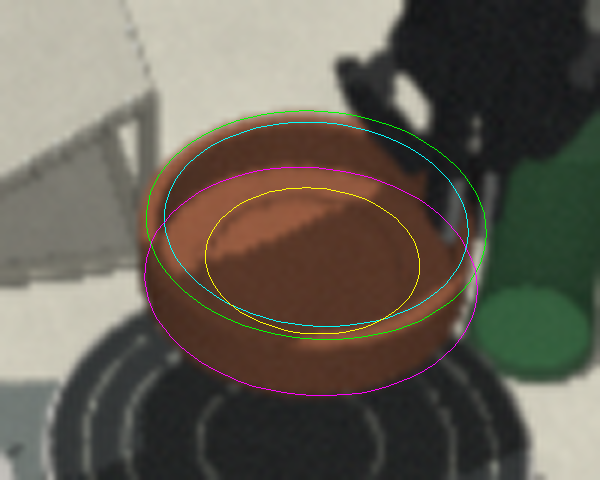

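The saucer sits about 4 mm nearer the robot than planned. I'll shift +4 mm in x and lower to about 20 mm above the platter, then compare again.

```bash
python3 -m creep '0.1 0 0.5 0 0 0 1;0.1 0 1.1 0 0 0 1;0.1 0 1.7 0 0 0 1;0.1 0 2.1 0 0 0 1;0.1 0 2.3 0 0 0 1;0.1 0 2.3 0 0 0 1;0.1 0 2.3 0 0 0 1'
python3 - <<'E'
from fit import *
from pl import plan,Rd
plan([699,34.4,88],Rd(0))
S=cam("side");T=cam("top"); m=terra(S,(272,158,346,222)); print(cv2.boundingRect(m))
for z in(91,93,95):
  p,e,r=fitobj([S],[m],SA,[624,34,z,1e-6,1e-6],[0,1]); print(p.round(2),round(e,3))
p,e,r=fitobj([S],[m],SA,[624,34,93,.02,.01],[0,1,3]); print(p.round(3),round(e,3))
p=[624,34.4,93,0,0]
C=[(pts_model(p,[(75,34)]),(0,255,0)),(pts_model(p,[(75,0)]),(255,0,255)),(circ(p[:2],80.5,72),(0,0,255)),(pts_model(p,[(48,11)]),(0,255,255))]
draw(T,C,(160,80,320,230),4,"pics/i1.png"); draw(S,C,(250,140,370,240),6,"pics/i2.png")
E
```

```text
clock: 12.98
eef_pos: [699.0, 34.9, 109.6]
tool_rot: [3.142, -0.002, 0.003]
force: [0.3, -0.0, -3.8]
width: 6.4
t 12.98 pos [699.   34.9 109.6] rot [ 1.8e+02 -1.0e-01  2.0e-01] w 6.4 F [ 0.3 -0.  -3.8] Tq [ 0.01 -0.22 -0.03] q7 [ 0.12  0.86 -0.39  1.46  0.37  0.9  -0.38]
shift [-0.001  0.012  0.541] rot [ 0.   -0.13  0.16] rows 0.5
(284, 174, 53, 46)
[624.58  32.76  91.     0.     0.  ] 0.624
[624.1   30.96  93.     0.     0.  ] 0.645
[623.62  29.16  95.     0.     0.  ] 0.67
[ 6.22649e+02  3.05320e+01  9.30000e+01 -6.50000e-02  1.00000e-02] 0.503
```

View pics/i1.png

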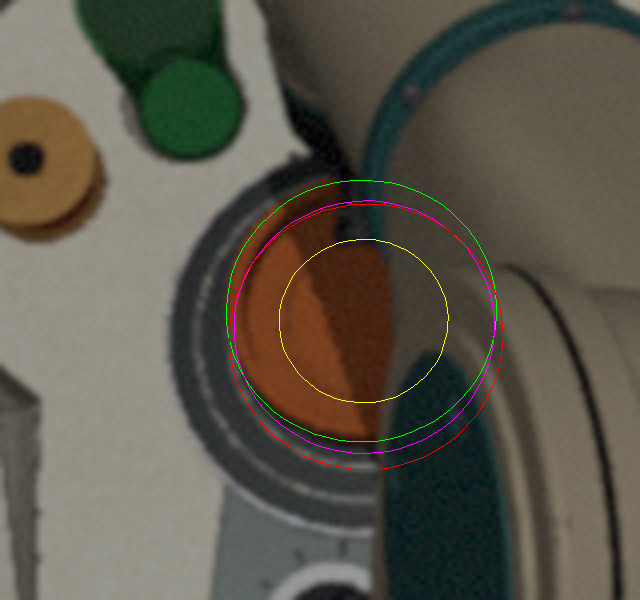

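View pics/i2.png

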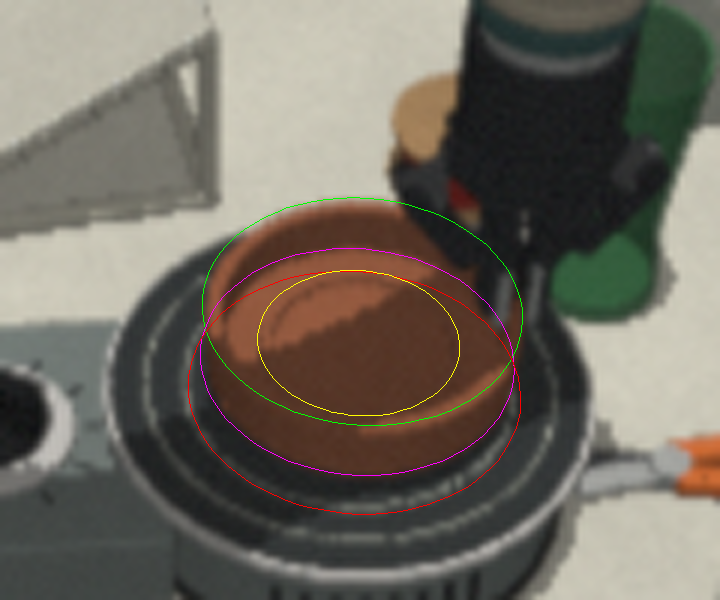

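```bash
python3 -m creep '0 0 0.2 0 0 0 1;0 0 0.35 0 0 0 1;0 0 0.42 0 0 0 1;0 0 0.45 0 0 0 1;0 0 0.45 0 0 0 1'; python3 -m creep '0 0 0.025 0 0 0 1;0 0 0.05 0 0 0 1;0 0 0.05 0 0 0 1'
```

```text
clock: 13.5
eef_pos: [699.3, 34.0, 93.9]
tool_rot: [3.141, -0.003, 0.002]
force: [-4.8, 0.8, 13.4]
width: 6.5
clock: 13.75
eef_pos: [699.5, 34.0, 93.8]
tool_rot: [3.14, -0.004, 0.001]
force: [-7.5, -0.9, 23.0]
width: 6.2
```

```bash
python3 -m creep '0 0 -0.05 0 0 0 1;0 0 -0.07 0 0 0 1;0 0 -0.07 0 0 0 1'
python3 - <<'E'
from fit import *
from pl import plan,Rd
plan([699,34.4,88],Rd(0))
S=cam("side");T=cam("top")
p=[624,34.4,72,0,0]
C=[(pts_model(p,[(75,34)]),(0,255,0)),(pts_model(p,[(75,0)]),(255,0,255)),(circ(p[:2],80.5,72),(0,0,255))]
draw(T,C,(160,80,320,230),4,"pics/j1.png"); draw(S,C,(250,140,370,240),6,"pics/j2.png")
E
```

```text
clock: 14.0
eef_pos: [699.4, 33.9, 93.9]
tool_rot: [3.141, -0.004, 0.001]
force: [-3.0, 0.6, 9.2]
width: 5.9
t 14.0 pos [699.4  33.9  93.9] rot [ 1.8e+02 -2.0e-01  1.0e-01] w 5.9 F [-3.   0.6  9.2] Tq [-0.33  0.5  -0.09] q7 [ 0.11  0.88 -0.38  1.47  0.38  0.87 -0.39]
shift [-0.012 -0.013  0.148] rot [ 0.04 -0.21  0.08] rows 0.1
```

View pics/j2.png

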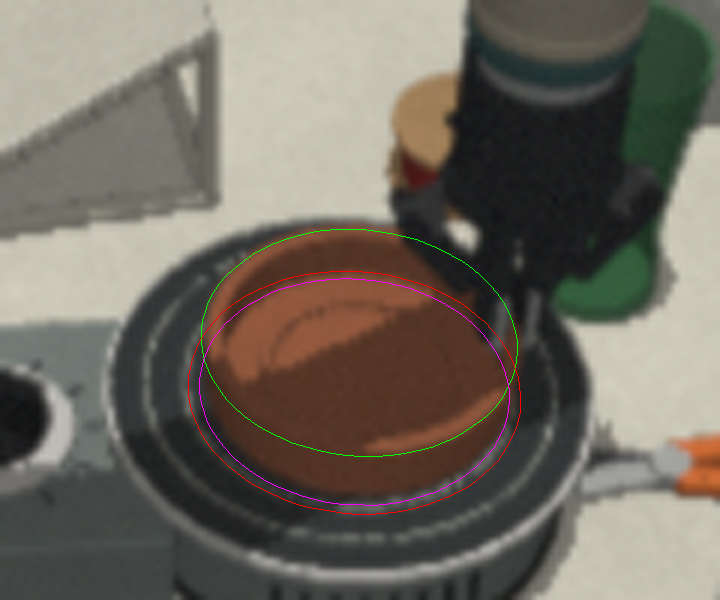

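View pics/j1.png

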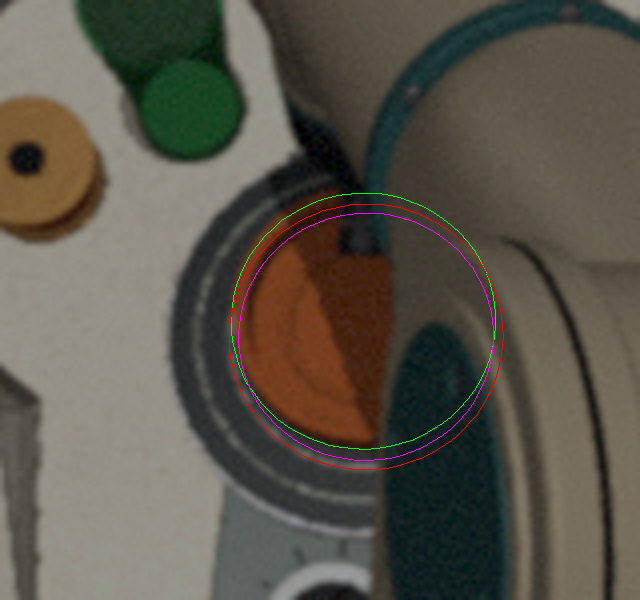

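Contact came about 6 mm early, which suggests the saucer droops at its near edge (+x side raised). I'll level it by pivoting about the near edge in small steps and watch the force.

```bash
python3 -m creep '0 0 0.065 0 -1 0 1;0 0 0.065 0 -1 0 1'; python3 -m creep '0 0 0.065 0 -1 0 1;0 0 0.065 0 -1 0 1';python3 -c "
from pl import *
plan([699,34.4,88],Rd(0))"
```

```text
clock: 14.27
eef_pos: [699.9, 33.9, 93.7]
tool_rot: [3.14, 0.014, 0.001]
force: [-6.4, -0.7, 23.5]
width: 6.4
clock: 14.43
eef_pos: [700.4, 33.9, 93.6]
tool_rot: [3.14, 0.03, 0.001]
force: [-8.8, -0.7, 33.6]
width: 6.3
t 14.43 pos [700.4  33.9  93.6] rot [179.9   1.7   0. ] w 6.3 F [-8.8 -0.7 33.6] Tq [-0.65  2.33  0.05] q7 [ 0.11  0.89 -0.38  1.43  0.37  0.92 -0.37]
shift [-0.032 -0.014  0.141] rot [0.08 1.7  0.03] rows 0.2
```

Force rises with almost no travel and the moment sits near the saucer's centre, so it was already flat; the droop idea was wrong. I'll undo the rotation, unload, then look at the lie.

```bash
python3 -m creep '0 0 -0.13 0 2 0 1;0 0 -0.15 0 2 0 1;0 0 -0.15 0 2 0 1'
python3 - <<'E'
from fit import *
from pl import plan,Rd
plan([699,34.4,94],Rd(0))
S=cam("side"); m=terra(S,(272,168,346,228)); print(cv2.boundingRect(m))
for z in(70,72,74):
  p,e,r=fitobj([S],[m],SA,[624,34,z,1e-6,1e-6],[0,1]); print(p.round(2),round(e,3))
for y in (0,90):
  for t in(-4,-2,2,4):
    p,e,r=fitobj([S],[m],SA,[624,34,72,np.radians(t),np.radians(y)+1e-6],[0,1]); print(y,t,p.round(3),round(e,3))
E
```

```text
clock: 14.68
eef_pos: [699.6, 34.1, 93.9]
tool_rot: [3.141, -0.004, 0.002]
force: [-1.8, -0.2, 11.3]
width: 6.2
t 14.68 pos [699.6  34.1  93.9] rot [ 1.8e+02 -2.0e-01  1.0e-01] w 6.2 F [-1.8 -0.2 11.3] Tq [-0.41  0.51 -0.06] q7 [ 0.11  0.88 -0.38  1.47  0.38  0.87 -0.39]
shift [-0.015 -0.007 -0.002] rot [ 0.01 -0.2   0.11] rows 0.0
(284, 177, 53, 46)
[626.46  39.6   70.     0.     0.  ] 0.874
[626.01  37.82  72.     0.     0.  ] 0.889
[625.55  36.04  74.     0.     0.  ] 0.908
0 -4 [ 6.24496e+02  3.74390e+01  7.20000e+01 -7.00000e-02  0.00000e+00] 0.686
0 -2 [ 6.25256e+02  3.76150e+01  7.20000e+01 -3.50000e-02  0.00000e+00] 0.775
0 2 [6.26749e+02 3.80100e+01 7.20000e+01 3.50000e-02 0.00000e+00] 1.016
0 4 [6.27473e+02 3.81970e+01 7.20000e+01 7.00000e-02 0.00000e+00] 1.148
90 -4 [ 6.25682e+02  3.56200e+01  7.20000e+01 -7.00000e-02  1.57100e+00] 0.991
90 -2 [ 6.25842e+02  3.68380e+01  7.20000e+01 -3.50000e-02  1.57100e+00] 0.88
90 2 [6.26168e+02 3.86030e+01 7.20000e+01 3.50000e-02 1.57100e+00] 0.986
90 4 [6.26362e+02 3.93470e+01 7.20000e+01 7.00000e-02 1.57100e+00] 1.137
```

The pressure centre is about 45–60 mm inboard of the grip, so the saucer is flat. I'll unload a little more, open and retreat.

```bash
python3 -m creep '0 0 -0.05 0 0 0 1;0 0 -0.05 0 0 0 1;0 0 -0.05 0 0 0 0.8;0 0 -0.05 0 0 0 0.6;0 0 -0.05 0 0 0 0.4;0 0 -0.05 0 0 0 0.4'; python3 -m creep '0 0 -0.5 0 0 0 0.4;0 0 -1.3 0 0 0 0.4;0 0 -2.2 0 0 0 0.4;0 0 -3.2 0 0 0 0.4;-1 1 -3.6 0 0 0 0.4;-2 2 -3.6 0 0 0 0.4;-3 3 -3.6 0 0 0 0.4;-4 4 -3.6 0 0 0 0.4;-4 5 -3.6 0 0 0 0.4;-4.5 6 -3.6 0 0 0 0.4'
python3 - <<'E'
from fit import *
from pl import plan,Rd
plan([404,-305.5,200],Rd(0))
S=cam("side");T=cam("top")
p=[624,34.4,72,0,0]
C=[(circ(p[:2],80.5,72),(0,0,255))]
draw(T,C,(160,80,320,230),4,"pics/k1.png"); draw(S,[],(250,140,370,240),6,"pics/k2.png")
E
```

```text
clock: 15.23
eef_pos: [698.5, 33.5, 94.0]
tool_rot: [3.141, -0.0, 0.001]
force: [-0.2, -0.3, -0.8]
width: 50.7
clock: 16.07
eef_pos: [542.3, -158.1, 238.6]
tool_rot: [3.141, -0.001, 0.003]
force: [1.0, -0.4, 0.4]
width: 50.6
t 16.07 pos [ 542.3 -158.1  238.6] rot [ 1.8e+02 -1.0e-01  2.0e-01] w 50.6 F [ 1.  -0.4  0.4] Tq [-0.09 -0.13  0.07] q7 [ 0.54  0.53 -0.46  1.74  0.28  0.93 -0.04]
shift [-3.471  3.675  0.963] rot [ 0.05 -0.08  0.17] rows 4.9
```

View pics/k1.png

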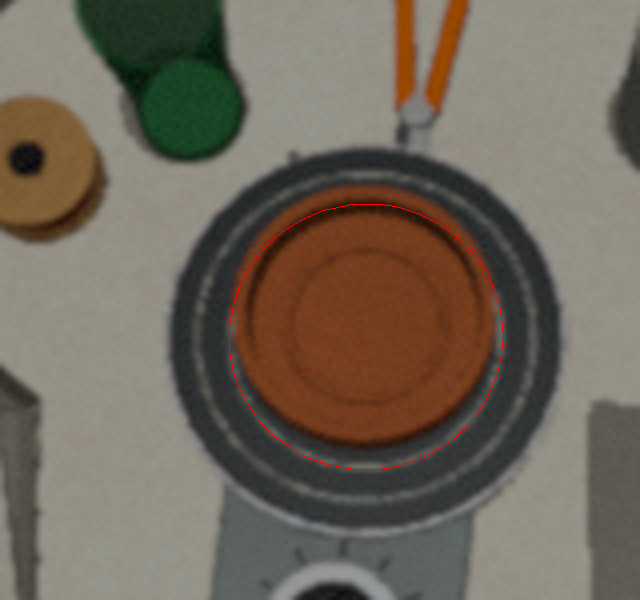

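View pics/k2.png

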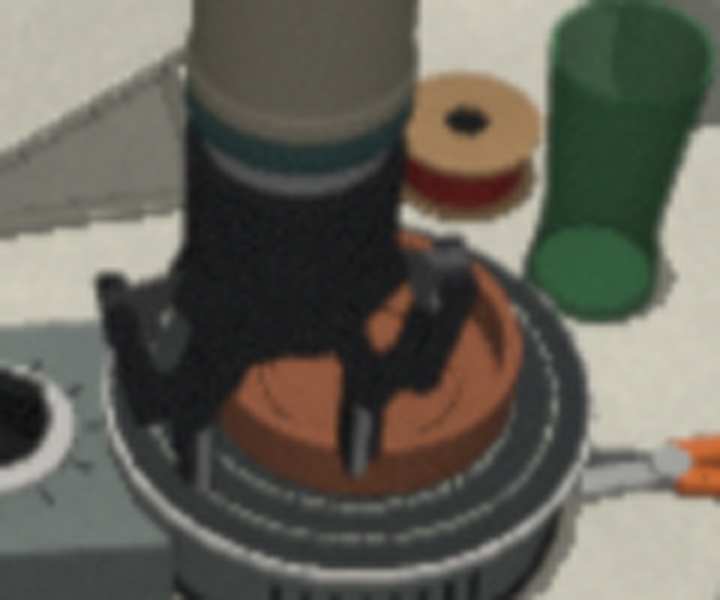

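Run:
```python
from fit import *
T=cam("top"); m=terra(T,(216,124,286,193)); print(cv2.boundingRect(m))
p,e,r=fitobj([T],[m],SA,[624,34,72,1e-6,1e-6],[0,1]); print(p.round(2),round(e,3)); print(r[::3].round(1))
# platter outer (white big circle) fit by top, radius free: use circle #3 (largest)
img=T["img"].astype(np.float32).mean(2)
for r0,lo,hi in((95,88,112),):
    C=np.array([624.1,34.4])
    for it in range(4):
        P=[]
        for a in np.radians(np.arange(0,360,4)):
            rs=np.arange(lo,hi,.5); X=np.c_[C[0]+rs*np.cos(a),C[1]+rs*np.sin(a),0*rs+72]; uv=proj(T,X).astype(np.float32)
            v=cv2.remap(img,uv[:,0].reshape(1,-1),uv[:,1].reshape(1,-1),1)[0]; k=np.argmax(v); w=np.clip(v-np.median(v)-5,0,None)*(abs(rs-rs[k])<4)
            if w.sum()>0: q=(w*rs).sum()/w.sum(); P.append(C+q*np.array([np.cos(a),np.sin(a)]))
        P=np.array(P); s=least_squares(lambda p:np.hypot(P[:,0]-p[0],P[:,1]-p[1])-p[2],[*C,r0],loss="soft_l1"); C=s.x[:2]
    print("big circle",s.x,np.std(s.fun))
# ring on floor at z 72+11 and inner-rim
C=[(circ(p[:2],75,72),(255,0,255)),(circ(p[:2],75,106),(0,255,0)),(circ(p[:2],67,106),(255,255,0)),(circ(p[:2],48.5,83),(0,255,255)),(circ(p[:2],67,79),(255,255,255))]
draw(T,C,(200,110,310,210),7,"pics/l1.png")
```

```text
(217, 126, 67, 66)
[630.05  34.39  72.     0.     0.  ] 0.598
[-0.2 -0.9 -0.5 -0.3 -0.4  0.4 -0.5 -0.8 -0.8 -0.9 -0.8 -0.6 -0.7 -0.5
 -0.3  0.3 -0.4 -0.8 -1.  -1. ]
big circle [623.99348002  34.40342694  98.92615846] 1.4939157889322388
```

View pics/l1.png

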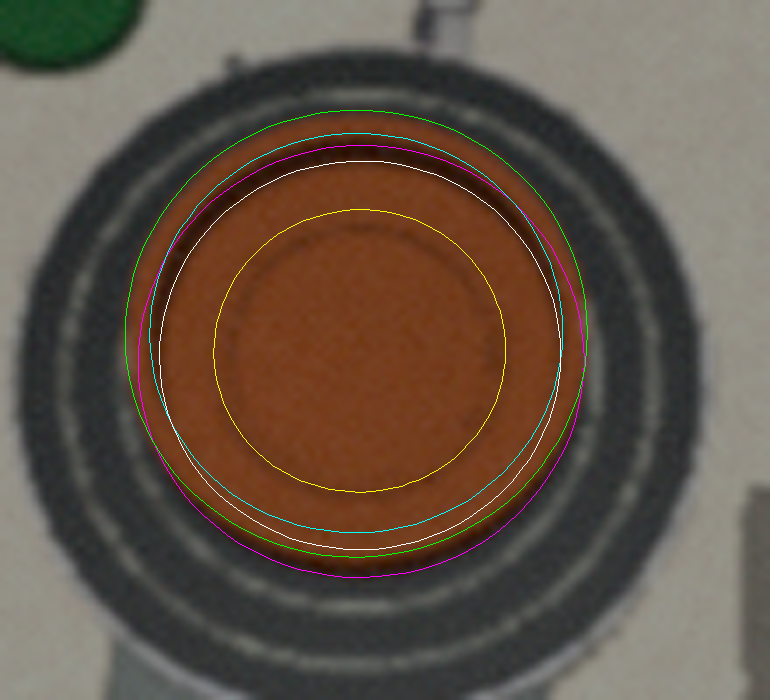

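The top view gives the saucer centre at (630.0,34.4) against the platter at (624.0,34.4). It is about 6 mm off in x, which is inside the 10 mm limit, and it lies flat. Next is the pot, gripped at its rim in the -60° direction, away from the white pot.

Run:
```python
from pl import *
u=np.array([np.cos(np.radians(-60)),np.sin(np.radians(-60)),0]); g=np.array([404.1,-305.5,0])+54.75*u; print(g)
plan(g+[0,0,200],Rd(-60))
```

```text
[ 431.475      -352.91489086    0.        ]
t 16.22 pos [ 541.9 -162.2  238.1] rot [179.8   0.   -0.4] w 51.1 F [-0.4 -0.1 -0.2] Tq [ 0.08 -0.06  0.04] q7 [ 0.54  0.53 -0.46  1.74  0.28  0.94 -0.04]
shift [-2.729  4.784  0.966] rot [ 0.16 -0.08 59.62] rows 8.3
```

```bash
python3 -m creep '-2.73 4.78 0.95 0 0 59.6 0.4;-2.73 4.78 0.95 0 0 59.6 0.4;-2.73 4.78 0.95 0 0 59.6 0.4;-2.73 4.78 0.95 0 0 59.6 0.4;-2.73 4.78 0.95 0 0 59.6 0.4;-2.73 4.78 0.95 0 0 59.6 0.4;-2.73 4.78 0.95 0 0 59.6 0.4;-2.73 4.78 0.95 0 0 59.6 0.4;-2.73 4.78 0.95 0 0 59.6 0.4;-2.73 4.78 0.95 0 0 59.6 0.4'; python3 -m creep '0 0 0.2 0 0 0 0.4;0 0 0.2 0 0 0 0.4;0 0 0.2 0 0 0 0.4'
python3 - <<'E'
from fit import *
from pl import plan,Rd
plan([431.5,-352.9,140],Rd(-60))
S=cam("side");T=cam("top")
draw(T,[],(350,170,460,310),4,"pics/n1.png"); draw(S,[],(200,200,350,350),4,"pics/n2.png")
for r in ctrl.cut_out("top","saucer")[:3]: print(r["score"],r["rect"])
# pot still there?
E
```

```text
clock: 17.05
eef_pos: [436.5, -347.4, 200.1]
tool_rot: [-3.14, -0.001, -1.038]
force: [-0.2, 0.4, -0.0]
width: 51.3
clock: 17.3
eef_pos: [435.3, -347.8, 191.4]
tool_rot: [-3.141, 0.0, -1.037]
force: [0.0, 0.6, 1.1]
width: 51.7
t 17.3 pos [ 435.3 -347.8  191.4] rot [-179.9    0.   -59.4] w 51.7 F [0.  0.6 1.1] Tq [-0.05  0.06  0.  ] q7 [ 0.73  0.55 -0.16  1.82  0.11  0.78 -0.52]
shift [0.062 0.147 1.285] rot [-0.05  0.01  0.59] rows 1.2
0.83 [124.7, 274.4, 191.8, 338.6]
0.59 [219.5, 129.0, 286.6, 191.4]
```

View pics/n1.png

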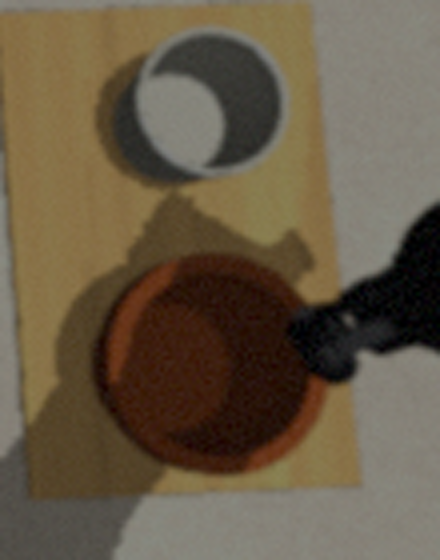

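View pics/n2.png

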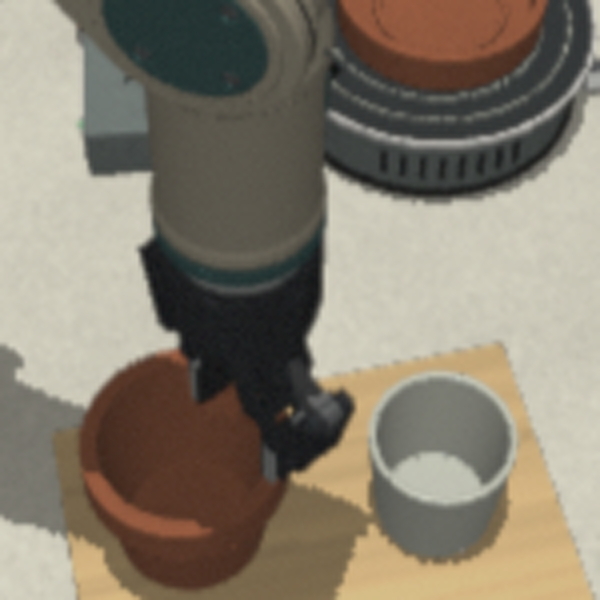

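The fingers straddle the pot's rim, clear of the white pot. Correct and descend.

```bash
python3 -m creep '0.06 0.15 0.6 0 0 0.6 0.4;0.06 0.15 1.3 0 0 0.6 0.4;0.06 0.15 1.5 0 0 0.6 0.4;0.06 0.15 1.5 0 0 0.6 0.4;0.06 0.15 1.5 0 0 0.6 0.4'; python3 -c "
from pl import *
plan([431.5,-352.9,84],Rd(-60))"
```

```text
clock: 17.87
eef_pos: [431.8, -353.6, 132.4]
tool_rot: [-3.14, -0.001, -1.049]
force: [0.2, -0.3, -0.5]
width: 51.3
t 17.87 pos [ 431.8 -353.6  132.4] rot [-1.799e+02 -1.000e-01 -6.010e+01] w 51.3 F [ 0.2 -0.3 -0.5] Tq [0.   0.01 0.03] q7 [ 0.73  0.63 -0.14  1.87  0.13  0.65 -0.54]
shift [-1.90e-02 -1.00e-03  1.21e+00] rot [-0.08 -0.05 -0.08] rows 1.2
```

```bash
python3 -m creep '-0.02 0 0.5 0 0 0 0.4;-0.02 0 0.9 0 0 0 0.4;-0.02 0 1.2 0 0 0 0.4;-0.02 0 1.2 0 0 0 0.4;-0.02 0 1.2 0 0 0 0.4'; python3 -m creep '0 0 0 0 0 0 0.6;0 0 0 0 0 0 0.8;0 0 0 0 0 0 1;0 0 0 0 0 0 1;0 0 0 0 0 0 1;0 0 0 0 0 0 1'; python3 -c "
from pl import *
plan([431.5,-352.9,84],Rd(-60))"
```

```text
clock: 18.28
eef_pos: [431.9, -353.3, 85.1]
tool_rot: [-3.14, -0.002, -1.049]
force: [1.2, 0.5, -0.3]
width: 51.3
clock: 18.78
eef_pos: [431.2, -352.1, 85.5]
tool_rot: [-3.14, -0.0, -1.049]
force: [-1.8, 4.2, 9.2]
width: 10.1
t 18.78 pos [ 431.2 -352.1   85.5] rot [-179.9   -0.   -60.1] w 10.1 F [-1.8  4.2  9.2] Tq [ 0.89  0.58 -0.19] q7 [ 0.71  0.7  -0.12  1.9   0.15  0.54 -0.55]
shift [0.02  0.003 0.037] rot [-0.09 -0.03 -0.12] rows 0.0
```

```bash
python3 -m creep '0 0 -0.2 0 0 0 1;0 0 -0.6 0 0 0 1;0 0 -1.2 0 0 0 1;0 0 -2 0 0 0 1;0 0 -2.8 0 0 0 1;0 0 -3.6 0 0 0 1;0 0 -4 0 0 0 1;0 0 -4 0 0 0 1;0 0 -4 0 0 0 1'
python3 - <<'E'
from fit import *
from pl import plan,Rd
u=np.array([np.cos(np.radians(-60)),np.sin(np.radians(-60)),0])
plan(np.array([630,34.4,245])+54.75*u,Rd(-60))
S=cam("side");T=cam("top")
draw(T,[],(350,170,460,310),4,"pics/q1.png"); draw(S,[],(190,180,350,350),4,"pics/q2.png")
E
```

```text
clock: 19.53
eef_pos: [430.6, -353.1, 244.3]
tool_rot: [-3.14, -0.002, -1.049]
force: [0.9, -0.4, -6.8]
width: 10.3
t 19.53 pos [ 430.6 -353.1  244.3] rot [-1.799e+02 -1.000e-01 -6.010e+01] w 10.3 F [ 0.9 -0.4 -6.8] Tq [-0.25 -0.15  0.02] q7 [ 0.75  0.48 -0.16  1.76  0.1   0.9  -0.51]
shift [-4.548 -9.153 -0.016] rot [-0.07 -0.14 -0.12] rows 9.8
```

View pics/q2.png

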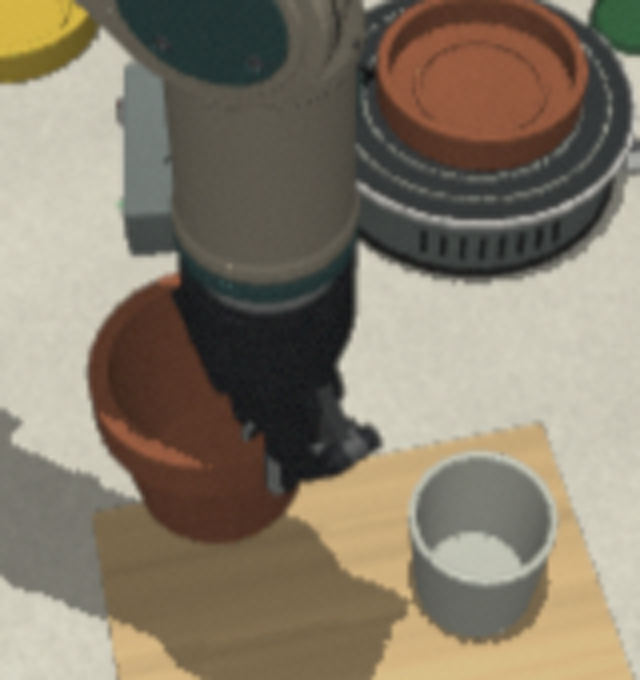

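The pot is lifted and upright. The side view also shows the saucer lying flat on the platter at (480,85). Carry the pot over.

```bash
python3 -m creep '-0.25 -0.5 0 0 0 0 1;-0.7 -1.4 0 0 0 0 1;-1.15 -2.3 0 0 0 0 1;-1.6 -3.2 0 0 0 0 1;-2.05 -4.1 0 0 0 0 1;-2.5 -5 0 0 0 0 1;-2.95 -5.9 0 0 0 0 1;-3.4 -6.8 0 0 0 0 1;-3.7 -7.4 0 0 0 0 1;-3.9 -7.8 0 0 0 0 1'; python3 -m creep '0 0 0 0 0 0 1;0 0 0 0 0 0 1'
python3 - <<'E'
from fit import *
from pl import plan,Rd
u=np.array([np.cos(np.radians(-60)),np.sin(np.radians(-60)),0])
plan(np.array([630,34.4,230])+54.75*u,Rd(-60))
E
```

```text
clock: 20.47
eef_pos: [624.0, -56.8, 241.5]
tool_rot: [3.141, 0.003, -1.044]
force: [-0.6, -0.4, -6.6]
width: 10.1
clock: 20.63
eef_pos: [622.5, -60.6, 241.5]
tool_rot: [3.139, 0.002, -1.046]
force: [0.9, -0.6, -6.2]
width: 10.1
t 20.63 pos [622.5 -60.6 241.5] rot [ 1.798e+02  1.000e-01 -5.990e+01] w 10.1 F [ 0.9 -0.6 -6.2] Tq [-0.38 -0.12 -0.  ] q7 [ 0.16  0.59 -0.18  1.57  0.12  1.   -1.1 ]
shift [-0.592 -1.352  0.283] rot [0.17 0.09 0.08] rows 1.4
```

Run:
```python
from fit import *
S=cam("side");T=cam("top")
for c in((595,-13),(540,-100),(500,-13),(500,-150)):
    P=np.vstack([circ(c,60,273),circ(c,41,165)]);
    print(c,"side",proj(S,P).min(0).round(),proj(S,P).max(0).round(),"top",proj(T,P).min(0).round(),proj(T,P).max(0).round())
draw(T,[],(180,90,340,240),4,"pics/r1.png"); draw(S,[],(240,120,400,270),4,"pics/r2.png")
```

```text
(595, -13) side [282. 148.] [331. 205.] top [239. 120.] [303. 185.]
(540, -100) side [265. 173.] [317. 234.] top [285. 149.] [350. 213.]
(500, -13) side [244. 152.] [293. 210.] top [237. 169.] [303. 234.]
(500, -150) side [251. 189.] [304. 252.] top [312. 171.] [378. 236.]
```

View pics/r2.png

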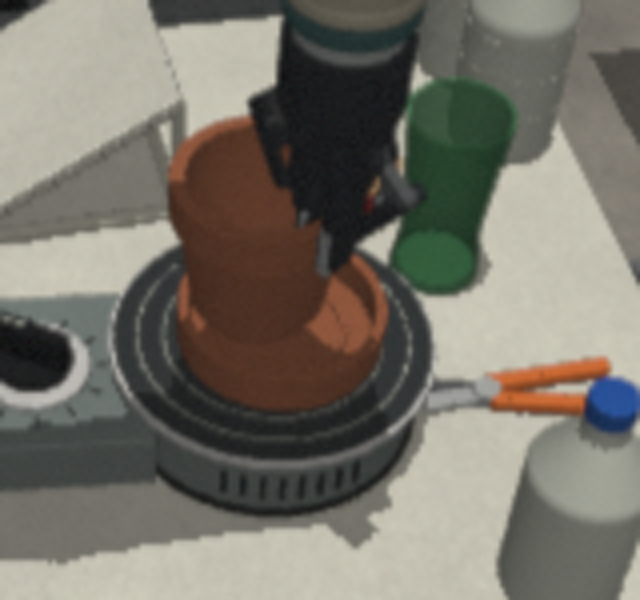

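View pics/r1.png

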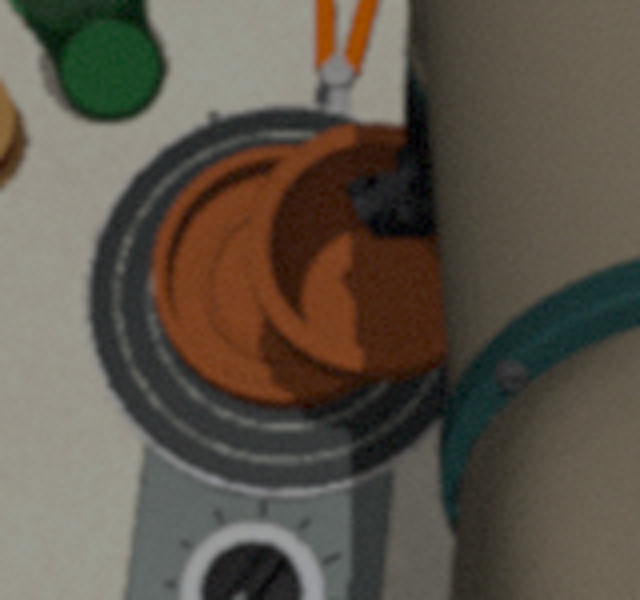

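```bash
python3 -m creep '0.4 0.8 0 0 0 0 1;0.8 1.6 0 0 0 0 1;1.2 2.5 0 0 0 0 1;1.6 3.4 0 0 0 0 1;2.1 4.3 0 0 0 0 1;2.5 5.2 0 0 0 0 1;2.9 6 0 0 0 0 1;2.9 6 0 0 0 0 1'
python3 - <<'E'
from fit import *
from pl import plan,Rd
plan([0,0,0],Rd(-60))
S=cam("side");T=cam("top")
np.save("S.npy",S["img"]);np.save("T.npy",T["img"])
draw(T,[],(180,90,340,240),4,"pics/u1.png"); draw(S,[],(220,130,380,270),4,"pics/u2.png")
E
```

```text
clock: 21.4
eef_pos: [464.5, -293.6, 243.6]
tool_rot: [3.133, -0.004, -1.064]
force: [-1.1, -1.1, -7.0]
width: 10.6
t 21.4 pos [ 464.5 -293.6  243.6] rot [179.5  -0.2 -61. ] w 10.6 F [-1.1 -1.1 -7. ] Tq [-0.44 -0.25 -0.04] q7 [ 0.62  0.47 -0.16  1.78  0.11  0.9  -0.66]
shift [-12.077   6.54    6.1  ] rot [ 0.5  -0.22 -0.97] rows 14.4
```

View pics/u2.png

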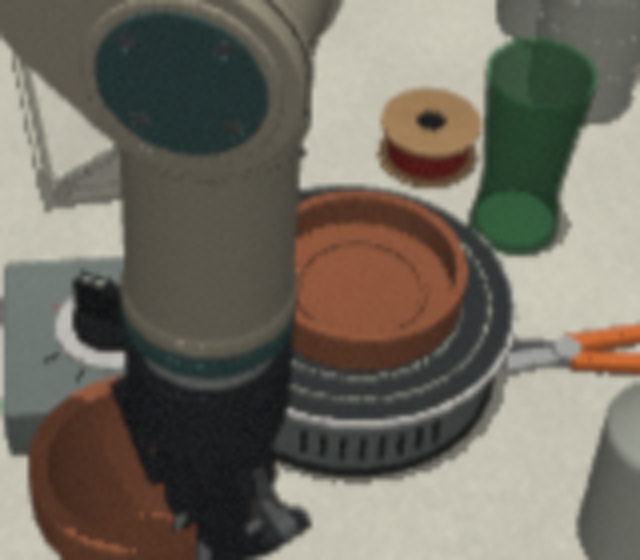

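View pics/u1.png

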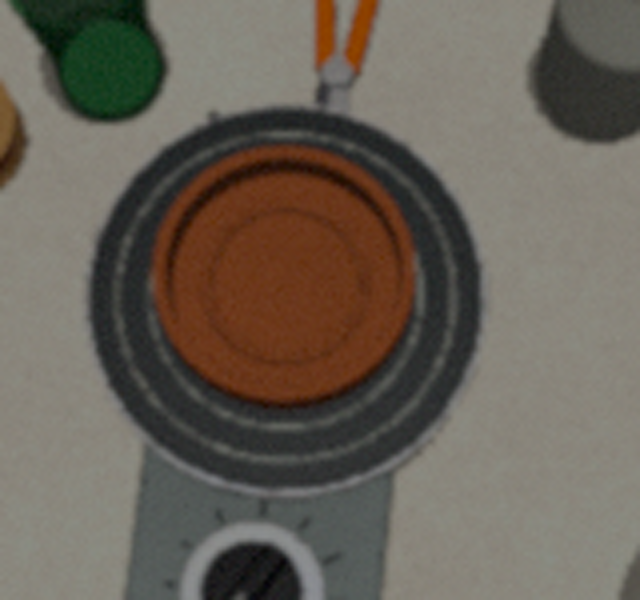

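```bash
cat > ringfit.py <<'E'
from fit import *
def ring(d,img,C,z,lo,hi,sign=-1,sel=None):
    g=cv2.GaussianBlur(img.astype(np.float32).mean(2),(0,0),.6); C=np.array(C,float)
    for it in range(6):
        P=[]
        for a in np.radians(np.arange(0,360,4)):
            rs=np.arange(lo,hi,.5); X=np.c_[C[0]+rs*np.cos(a),C[1]+rs*np.sin(a),0*rs+z]; uv=proj(d,X).astype(np.float32)
            v=sign*cv2.remap(g,uv[:,0].reshape(1,-1),uv[:,1].reshape(1,-1),1)[0]; k=np.argmax(v)
            if 1<k<len(rs)-2 and v[k]-np.median(v)>3:
                w=np.clip(v-np.median(v),0,None)*(abs(rs-rs[k])<3); q=(w*rs).sum()/w.sum(); P.append(C+q*np.array([np.cos(a),np.sin(a)]))
        P=np.array(P); s=least_squares(lambda p:np.hypot(P[:,0]-p[0],P[:,1]-p[1])-p[2],[*C,(lo+hi)/2],loss="soft_l1",f_scale=.5); C=s.x[:2]
    return s.x.round(2),len(P),np.median(abs(s.fun)).round(2)
E
python3 - <<'E'
from ringfit import *
S=cam("side");T=cam("top")
for n,d in(("side",S),("top",T)):
    for z in(81,): print(n,"floor ring z",z,ring(d,d["img"],(628,35),z,37,51))
    print(n,"white161",ring(d,d["img"],(624,34.4),72,75,88,1)); print(n,"whitebig",ring(d,d["img"],(624,34.4),72,93,112,1))
E
```

```text
side floor ring z 81 (array([625.85,  33.06,  46.68]), 51, np.float64(1.01))
side white161 (array([622.38,  40.18,  81.94]), 31, np.float64(0.56))
side whitebig (array([622.72,  37.59,  99.08]), 44, np.float64(0.5))
top floor ring z 81 (array([626.24,  34.09,  45.72]), 58, np.float64(0.56))
top white161 (array([627.26,  34.8 ,  81.64]), 89, np.float64(1.35))
top whitebig (array([624.06,  34.37,  98.97]), 90, np.float64(0.29))
```

Run:
```python
from ringfit import *
S=cam("side");T=cam("top")
c=(627,34.2)
C=[(circ(c,43.5,79),(0,255,255)),(circ(c,48.5,79),(255,255,0)),(circ(c,75,106),(0,255,0)),(circ(c,67,106),(255,0,255)),(circ(c,75,72),(255,255,255))]
for d in(S,T): d["img"]=np.clip(d["img"].astype(float)*1.5,0,255).astype(np.uint8)
draw(T,C,(210,115,295,200),9,"pics/v1.png"); draw(S,C,(270,165,350,235),9,"pics/v2.png")
```

```text
(no output)
```

View pics/v1.png

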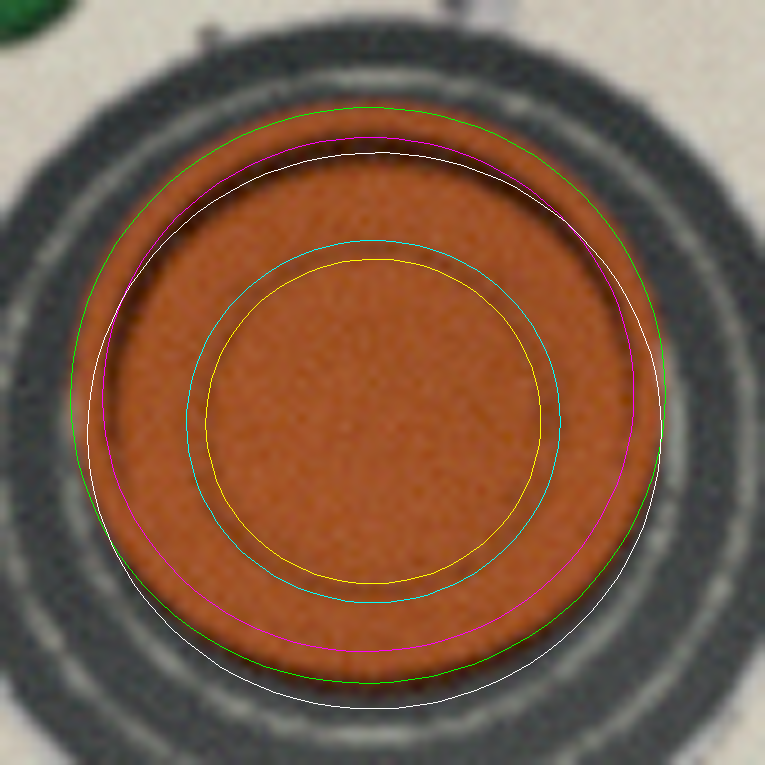

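View pics/v2.png

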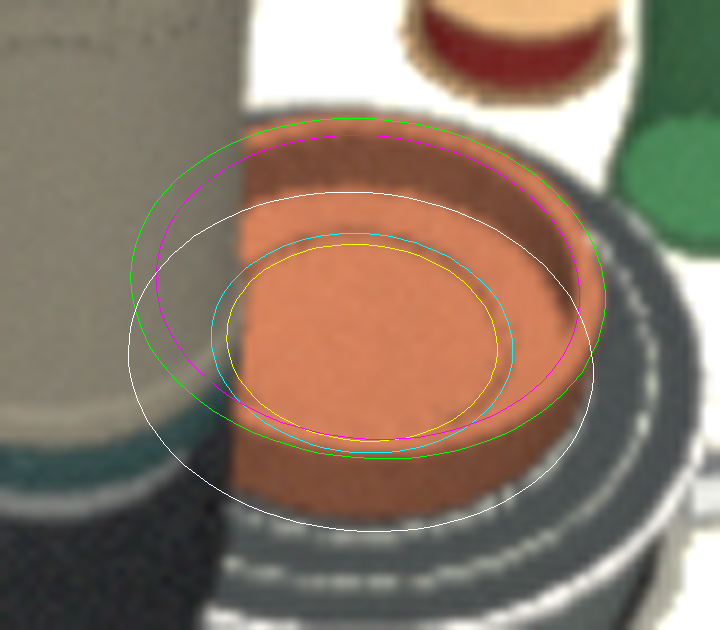

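Run:
```python
from pl import *
plan([655.5,-12.3,220],Rd(-60))
```

```text
t 21.7 pos [ 473.8 -281.4  244.1] rot [-179.9   -0.   -60. ] w 10.1 F [-0.6 -1.1 -6.3] Tq [-0.28 -0.19  0.04] q7 [ 0.6   0.47 -0.17  1.78  0.1   0.9  -0.66]
shift [-3.557 -7.294  0.612] rot [-0.1  -0.05 -0.02] rows 7.8
```

```bash
python3 -m creep '-0.4 -0.8 0 0 0 0 1;-0.85 -1.7 0 0 0 0 1;-1.3 -2.6 0 0 0 0 1;-1.7 -3.5 0 0 0 0 1;-2.1 -4.4 0.1 0 0 0 1;-2.5 -5.3 0.2 0 0 0 1;-2.9 -6.1 0.3 0 0 0 1;-3.3 -6.8 0.4 0 0 0 1;-3.56 -7.29 0.6 0 0 0 1;-3.56 -7.29 0.6 0 0 0 1'; python3 -m creep '0 0 0 0 0 0 1;0 0 0 0 0 0 1;0 0 0 0 0 0 1'
python3 - <<'E'
from pl import *
plan([655.5,-12.3,172],Rd(-60))
E
```

```text
clock: 22.53
eef_pos: [656.8, -3.2, 218.4]
tool_rot: [-3.137, 0.005, -1.038]
force: [-0.5, 1.3, -7.4]
width: 10.3
clock: 22.78
eef_pos: [654.8, -14.9, 220.2]
tool_rot: [3.141, -0.002, -1.05]
force: [-0.1, -0.1, -7.2]
width: 10.3
t 22.78 pos [654.8 -14.9 220.2] rot [ 1.80e+02 -1.00e-01 -6.02e+01] w 10.3 F [-0.1 -0.1 -7.2] Tq [-0.33 -0.16 -0.01] q7 [ 0.08  0.65 -0.17  1.51  0.13  0.99 -1.18]
shift [-0.049 -0.048  1.206] rot [ 0.01 -0.12 -0.16] rows 1.2
```

Lower to a little above the ring, then compare the pot and saucer in both views.

```bash
python3 -m creep '-0.05 -0.05 0.3 0 0 0 1;-0.05 -0.05 0.7 0 0 0 1;-0.05 -0.05 1 0 0 0 1;-0.05 -0.05 1.2 0 0 0 1;-0.05 -0.05 1.2 0 0 0 1;-0.05 -0.05 1.2 0 0 0 1'
python3 - <<'E'
from fit import *
from pl import plan,Rd
plan([655.5,-12.3,165],Rd(-60))
S=cam("side");T=cam("top")
q=(628.4,34.6,172-75.5); c=(628.5,34.8)
C=[(circ(q[:2],60,q[2]+108),(0,255,0)),(circ(q[:2],49.5,q[2]+108),(0,255,0)),(circ(q[:2],41,q[2]),(0,255,255)),(circ(c,75,106),(255,0,255)),(circ(c,67,106),(255,0,255)),(circ(c,75,72),(255,255,255)),(circ((624,34.4),80.5,72),(0,0,255))]
for d in(S,T): d["img"]=np.clip(d["img"].astype(float)*1.5,0,255).astype(np.uint8)
draw(T,C,(200,95,305,200),7,"pics/w1.png"); draw(S,C,(265,130,365,240),6,"pics/w2.png")
E
```

```text
clock: 23.28
eef_pos: [655.7, -11.3, 171.7]
tool_rot: [-3.141, -0.001, -1.05]
force: [-0.1, 0.1, -6.2]
width: 10.2
t 23.28 pos [655.7 -11.3 171.7] rot [-180.    -0.   -60.1] w 10.2 F [-0.1  0.1 -6.2] Tq [-0.31 -0.22  0.02] q7 [ 0.07  0.7  -0.16  1.56  0.14  0.89 -1.19]
shift [0.019 0.017 0.169] rot [-0.01 -0.04 -0.14] rows 0.2
```

View pics/w1.png

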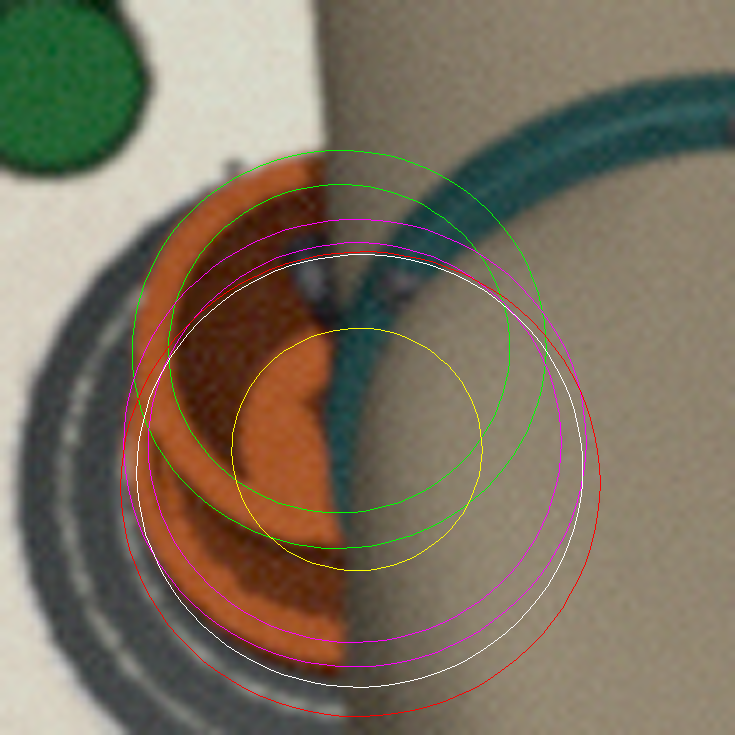

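View pics/w2.png

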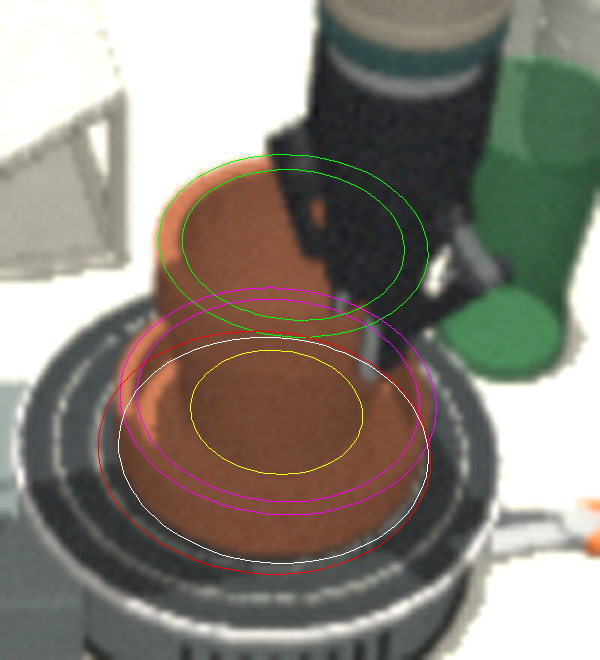

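Pot and saucer both match their models to about 1 mm in both views. Lowering gently.

```bash
python3 -m creep '0.02 0.01 0.1 0 0 0 1;0.02 0.01 0.2 0 0 0 1;0.02 0.01 0.28 0 0 0 1;0.02 0.01 0.28 0 0 0 1'; python3 -m creep '0 0 0.03 0 0 0 1;0 0 0.06 0 0 0 1;0 0 0.06 0 0 0 1'
```

```text
clock: 23.72
eef_pos: [655.5, -11.9, 160.3]
tool_rot: [3.141, -0.001, -1.049]
force: [-1.5, 0.2, -6.5]
width: 10.1
clock: 23.97
eef_pos: [656.1, -11.8, 158.6]
tool_rot: [-3.141, -0.001, -1.049]
force: [0.1, 0.9, -6.7]
width: 10.4
```

```bash
python3 -m creep '0 0 0.02 0 0 0 1;0 0 0.04 0 0 0 1;0 0 0.04 0 0 0 1'; python3 -m creep '0 0 0.02 0 0 0 1;0 0 0.04 0 0 0 1;0 0 0.04 0 0 0 1'
```

```text
clock: 24.22
eef_pos: [656.0, -11.9, 157.0]
tool_rot: [-3.141, -0.001, -1.049]
force: [-0.6, 0.8, -6.8]
width: 10.2
clock: 24.47
eef_pos: [656.6, -11.7, 155.9]
tool_rot: [-3.139, -0.001, -1.049]
force: [-0.9, 1.0, -3.6]
width: 9.9
```

```bash
python3 -m creep '0 0 0.025 0 0 0 1;0 0 0.025 0 0 0 1'; python3 -m creep '0 0 0.025 0 0 0 1;0 0 0.025 0 0 0 1'; python3 -c "
from pl import *
plan([655.5,-12.3,154.5],Rd(-60))"
```

```text
clock: 24.63
eef_pos: [656.8, -12.0, 155.4]
tool_rot: [-3.139, -0.002, -1.049]
force: [0.9, -1.0, -0.5]
width: 10.0
clock: 24.8
eef_pos: [657.2, -12.4, 154.9]
tool_rot: [-3.138, -0.003, -1.05]
force: [-0.5, -1.6, 4.6]
width: 10.4
t 24.8 pos [657.2 -12.4 154.9] rot [-179.8   -0.2  -60.2] w 10.4 F [-0.5 -1.6  4.6] Tq [-0.09  0.19  0.03] q7 [ 0.07  0.72 -0.16  1.57  0.14  0.86 -1.2 ]
shift [-0.023  0.035  0.01 ] rot [-0.18 -0.17 -0.15] rows 0.0
```

```bash
python3 -m creep '0 0 0.025 0 0 0 1;0 0 0.025 0 0 0 1'; python3 -m creep '0 0 0.025 0 0 0 1;0 0 0.025 0 0 0 1'
python3 - <<'E'
from fit import *
from pl import plan,Rd
plan([655.5,-12.3,154.5],Rd(-60))
S=cam("side");T=cam("top")
q=(628.4,34.6,79); c=(628.5,34.8)
C=[(circ(q[:2],60,q[2]+108),(0,255,0)),(circ(q[:2],49.5,q[2]+108),(0,255,0)),(circ(q[:2],60,q[2]+78),(0,255,255)),(circ(c,75,106),(255,0,255)),(circ(c,67,106),(255,0,255)),(circ(c,75,72),(255,255,255))]
for d in(S,T): d["img"]=np.clip(d["img"].astype(float)*1.5,0,255).astype(np.uint8)
draw(T,C,(200,95,305,200),7,"pics/x1.png"); draw(S,C,(265,130,365,240),6,"pics/x2.png")
E
```

```text
clock: 24.97
eef_pos: [657.3, -12.6, 154.7]
tool_rot: [-3.138, -0.003, -1.05]
force: [-1.7, -3.3, 9.8]
width: 10.0
clock: 25.13
eef_pos: [657.3, -12.6, 154.6]
tool_rot: [-3.138, -0.004, -1.05]
force: [-3.1, -2.6, 14.6]
width: 10.5
t 25.13 pos [657.3 -12.6 154.6] rot [-179.8   -0.2  -60.2] w 10.5 F [-3.1 -2.6 14.6] Tq [-0.11  0.87  0.08] q7 [ 0.07  0.72 -0.16  1.57  0.14  0.86 -1.2 ]
shift [-0.029  0.036  0.003] rot [-0.21 -0.21 -0.16] rows 0.0
```

View pics/x2.png

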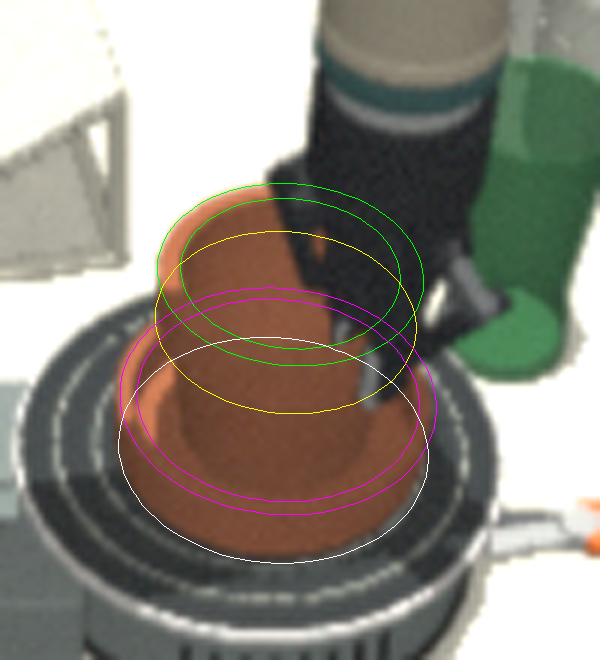

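View pics/x1.png

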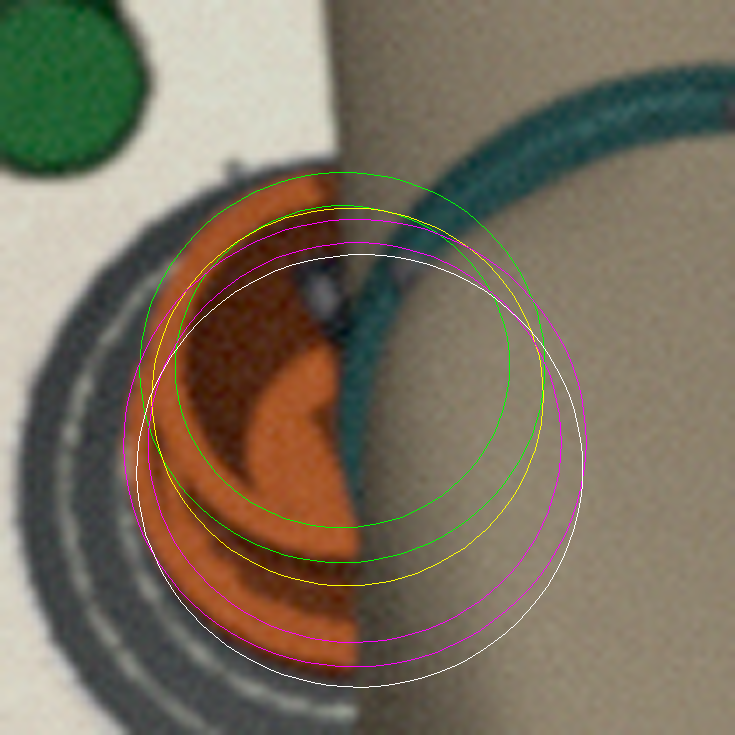

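The pot stopped firmly at TCP z = 154.6 (154.5 expected on the floor, 158.5 on the ring). Unload, open, rise.

```bash
python3 -m creep '-0.02 0.01 -0.06 0 0 0 1;-0.02 0.01 -0.06 0 0 0 1;-0.02 0.01 -0.06 0 0 0 1'; python3 -m creep '0 0 0 0 0 0 0.85;0 0 0 0 0 0 0.7;0 0 0 0 0 0 0.55;0 0 0 0 0 0 0.4;0 0 0 0 0 0 0.4'; python3 -m creep '0 0 -0.4 0 0 0 0.4;0 0 -1.2 0 0 0 0.4;0 0 -2.1 0 0 0 0.4;0 0 -2.6 0 0 0 0.4;0.9 1.5 -3 0 0 0 0.4;1.6 2.4 -3 0 0 0 0.4;2.2 3.3 -3 0 0 0 0.4;2.6 4.2 -3 0 0 0 0.4;3 5 -3 0 0 0 0.4;3 5 -3 0 0 0 0.4'
python3 - <<'E'
from fit import *
from pl import plan,Rd
plan([655.5,-12.3,154.5],Rd(-60))
S=cam("side");T=cam("top")
for d in(S,T): d["img"]=np.clip(d["img"].astype(float)*1.4,0,255).astype(np.uint8)
draw(T,[],(190,95,310,215),6,"pics/y1.png"); draw(S,[],(245,130,375,240),6,"pics/y2.png")
E
```

```text
clock: 25.48
eef_pos: [656.9, -12.2, 155.1]
tool_rot: [-3.138, -0.004, -1.05]
force: [2.3, -3.8, 5.2]
width: 10.4
clock: 25.9
eef_pos: [654.6, -10.5, 153.3]
tool_rot: [3.142, 0.0, -1.048]
force: [-1.4, 0.3, 0.1]
width: 51.4
clock: 26.73
eef_pos: [538.3, -219.2, 273.7]
tool_rot: [3.14, -0.002, -1.053]
force: [0.0, -0.8, -0.1]
width: 51.4
t 26.73 pos [ 538.3 -219.2  273.7] rot [ 1.799e+02 -1.000e-01 -6.030e+01] w 51.4 F [ 0.  -0.8 -0.1] Tq [-0.01  0.04 -0.02] q7 [ 0.45  0.49 -0.17  1.66  0.1   1.   -0.81]
shift [-3.052 -5.111  2.965] rot [ 0.1  -0.1  -0.35] rows 6.4
```

View pics/y1.png

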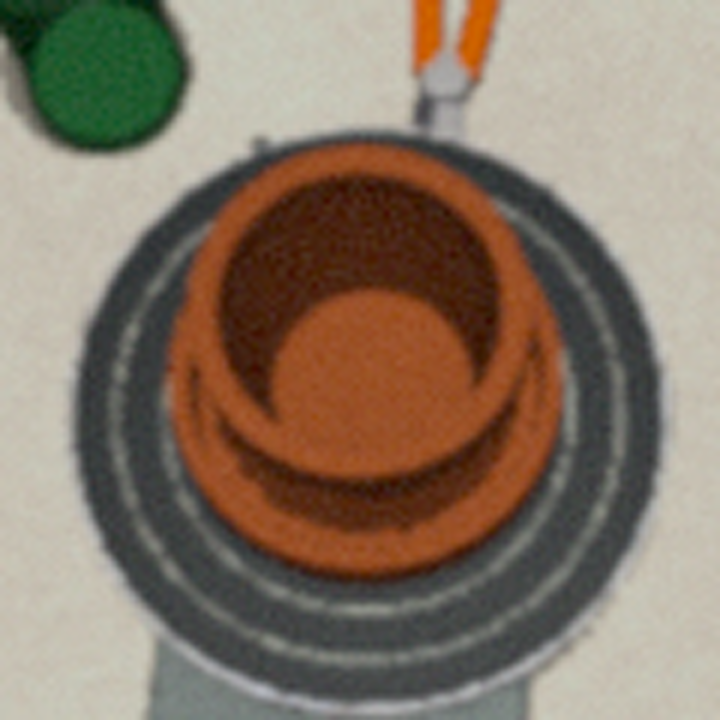

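View pics/y2.png

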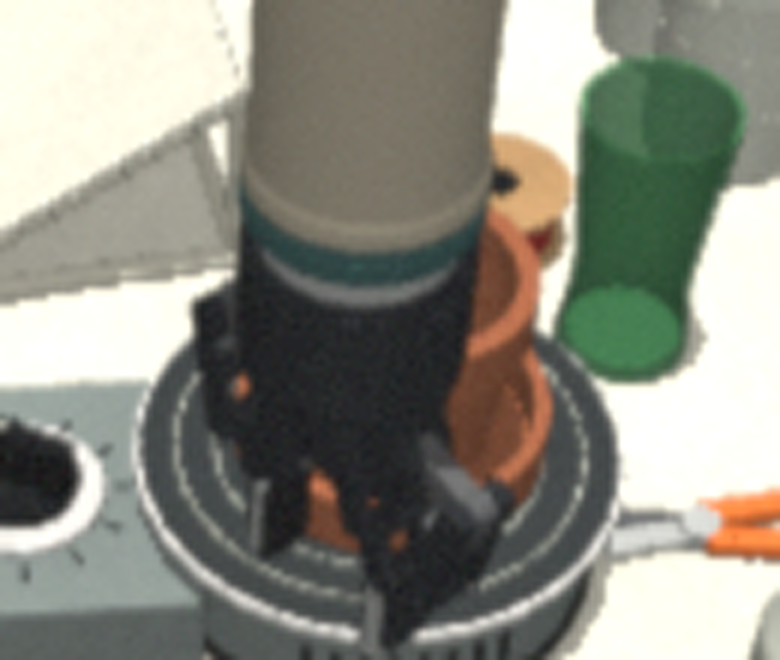

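```bash
python3 -m creep '1.5 4 0 0 0 0 0.4;1.5 4 0 0 0 0 0.4;1.5 4 0 0 0 0 0.4;1.5 4 0 0 0 0 0.4;1.5 4 0 0 0 0 0.4;1.5 4 0 0 0 0 0.4'
python3 - <<'E'
from fit import *
S=cam("side");T=cam("top")
S2=dict(S);T2=dict(T)
def run(c,q):
  C=[(circ(q[:2],60,q[2]+108),(0,255,0)),(circ(q[:2],49.5,q[2]+108),(0,255,0)),(circ(q[:2],60,q[2]+78),(0,255,255)),(circ(c,75,106),(255,0,255)),(circ(c,75,72),(255,255,255)),(circ((624,34.4),80.5,72),(0,0,255))]
  for d in(S2,T2): d["img"]=np.clip(d["img"].astype(float)*1.4,0,255).astype(np.uint8)
  draw(T2,C,(190,95,310,215),6,"pics/z1.png"); draw(S2,C,(245,130,375,240),6,"pics/z2.png"); draw(S2,[],(245,130,375,240),6,"pics/z3.png")
run((628.5,34.8),(628,34.6,79))
CB=[(75,0),(75,34)]
for d,m,n in((S,terra(S,(270,140,350,230)),"side"),(T,terra(T,(212,112,292,196)),"top")):
    print(n,cv2.boundingRect(m))
    # saucer+pot joint silhouette
    import fit
    H=contour_hull(m); c=H.mean(0); rad=radial(H,c,ang)
    def res(x):
        P=np.vstack([circ(x[:2],75,72),circ(x[:2],75,106),circ(x[2:4],60,79+78),circ(x[2:4],60,79+108)])
        return radial(hull(proj(d,P)),c,ang)-rad
    s=least_squares(res,[628,35,628,35],loss="soft_l1",diff_step=1e-3); print(s.x.round(1),"d",(s.x[2:]-s.x[:2]).round(1),np.sqrt(np.mean(res(s.x)**2)).round(2))
E
```

```text
clock: 27.33
eef_pos: [430.8, -348.8, 273.5]
tool_rot: [-3.141, -0.001, -1.055]
force: [0.3, 0.6, -0.1]
width: 51.2
side (284, 160, 53, 63)
[626.9  38.6 632.1  37.2] d [ 5.1 -1.3] 0.6
top (217, 119, 67, 73)
[629.   34.7 632.   32.6] d [ 3.  -2.1] 0.58
```

View pics/z1.png

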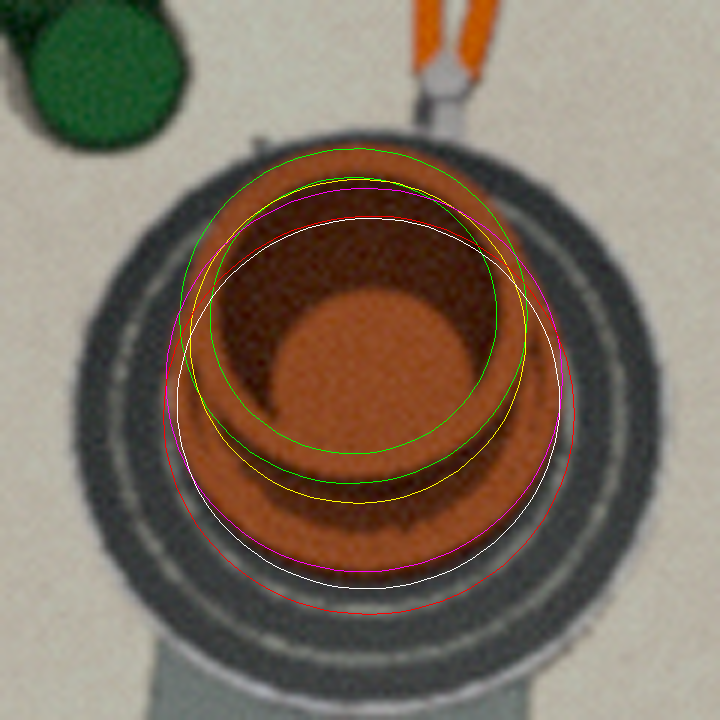

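View pics/z2.png

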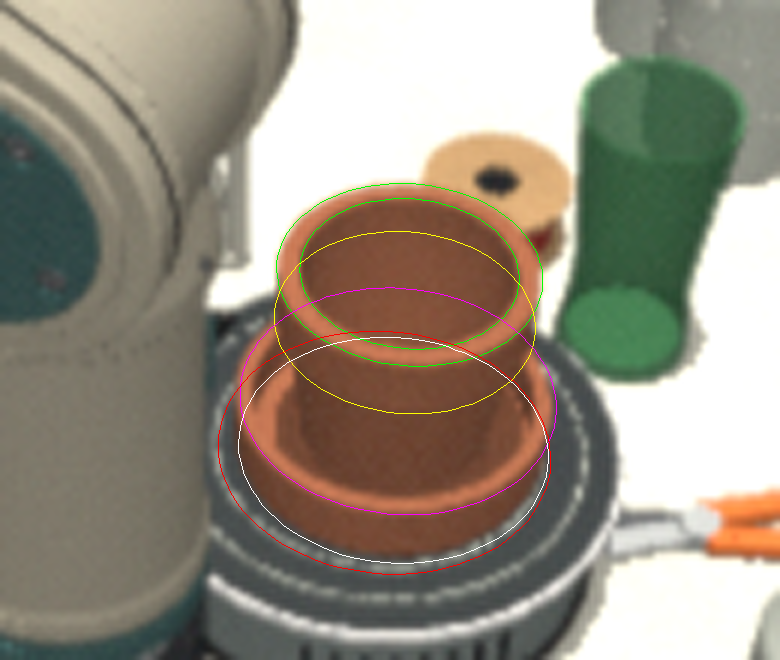

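View pics/z3.png

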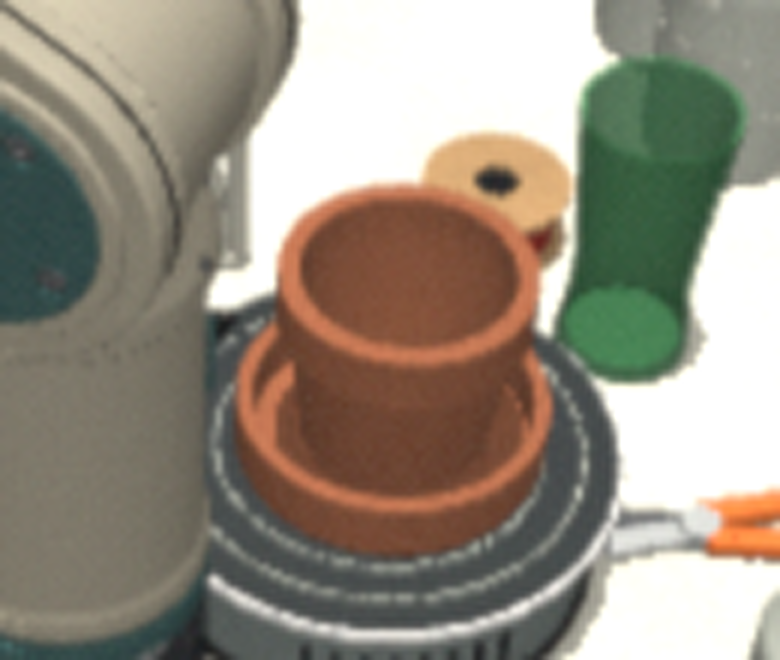

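The pot looks nested, but a slight lean has to be ruled out. I'll fit the pot's rim circle and the saucer's rim circle as tilted 3D circles from edge points in both views.

```bash
cat > circ3.py <<'E'
from fit import *
def edges(d,c,r,z,half=6,sgn=0,chan=None):
    img=d["img"].astype(np.float32); g=img[:,:,0] if chan=="r" else img.mean(2)
    if chan=="sat": g=cv2.cvtColor(d["img"],cv2.COLOR_RGB2HSV)[:,:,1].astype(np.float32)
    g=cv2.GaussianBlur(g,(0,0),.7); out=[];A=[]
    for a in np.radians(np.arange(0,360,5)):
        rs=np.arange(r-half,r+half,.25); X=np.c_[c[0]+rs*np.cos(a),c[1]+rs*np.sin(a),0*rs+z]; uv=proj(d,X).astype(np.float32)
        v=cv2.remap(g,uv[:,0].reshape(1,-1),uv[:,1].reshape(1,-1),1)[0]; dv=np.gradient(v)
        s=dv if sgn>0 else -dv if sgn<0 else abs(dv)
        k=np.argmax(s)
        if 3<k<len(rs)-4 and s[k]>0.8: out.append(uv[k]); A.append(np.degrees(a))
    return np.array(out),np.array(A)
def fit3(obs,r,p0,tilt=True):
    th=np.linspace(0,2*np.pi,361)[:-1]
    def curve(d,p):
        n=np.array([p[3],p[4],1.]);n/=np.linalg.norm(n); e1=np.cross([0,1,0],n);e1/=np.linalg.norm(e1);e2=np.cross(n,e1)
        return proj(d,np.array(p[:3])+r*(np.outer(np.cos(th),e1)+np.outer(np.sin(th),e2)))
    def res(x):
        p=list(x[:3])+([x[3],x[4]] if tilt else [0,0]); R=[]
        for d,pts in obs:
            K=curve(d,p); D=np.linalg.norm(pts[:,None]-K[None],axis=2); j=D.argmin(1)
            t=np.roll(K,-1,0)[j]-np.roll(K,1,0)[j]; nn=np.c_[-t[:,1],t[:,0]]/np.linalg.norm(t,axis=1)[:,None]
            R.append(((pts-K[j])*nn).sum(1))
        return np.concatenate(R)
    s=least_squares(res,p0 if tilt else p0[:3],loss="soft_l1",f_scale=.4,x_scale=[1,1,1,.02,.02][:5 if tilt else 3],diff_step=1e-4)
    return s.x, np.median(abs(res(s.x)))
E
python3 - <<'E'
from circ3 import *
S=cam("side");T=cam("top")
for nm,c,r,z,args in(("pot outer",(628.5,34.4),60,187,dict(sgn=0)),("pot inner",(628.5,34.4),49.5,187,dict(sgn=1)),("saucer outer",(628.5,34.8),75,106,dict(sgn=0))):
    o=[]
    for d in(S,T):
        e,A=edges(d,c,r,z,**args); o.append((d,e))
    for lab,ob in(("both",o),):
        x,m=fit3(ob,r,[*c,z,0.001,0.001]); print(nm,lab,[len(e) for _,e in o],x[:3].round(1),"tilt deg",np.degrees(x[3:]).round(2),"med px",m.round(2))
        x,m=fit3(ob,r,[*c,z,0,0],False); print("   flat",x.round(1),m.round(2))
    for lab,ob in(("side",o[:1]),("top",o[1:])):
        def f(xy): return None
        s=fit3(ob,r,[*c,z,0,0],False); print("   ",lab,s[0].round(1),s[1].round(2))
E
```

```text
pot outer both [65, 42] [629.   33.2 187.8] tilt deg [0.04 0.14] med px 0.34
   flat [629.   33.2 187.8] 0.34
    side [628.5  35.1 185.7] 0.17
    top [628.3  32.9 193.8] 0.42
pot inner both [62, 54] [627.7  31.9 190.4] tilt deg [-0.33 -0.42] med px 0.24
   flat [627.7  32.  190.2] 0.25
    side [627.6  33.6 188.6] 0.16
    top [631.5  32.7 181.6] 0.24
saucer outer both [42, 56] [628.   34.1 110.7] tilt deg [-2.13 -1.03] med px 0.38
   flat [627.8  34.  109.7] 0.45
    side [626.5  33.6 109.8] 0.19
    top [627.3  33.9 114.3] 0.44
```

Pot rim: tilt under 0.5°, z about 188 against 187 expected when seated (191 if it stood on the ring). A last overall look before handing in.

Run:
```python
from h import *
d=cam("top"); cv2.imwrite("pics/end_top.png",np.clip(d["img"][:,:,::-1].astype(float)*1.3,0,255).astype(np.uint8))
b=cv2.resize(d["img"][200:280,200:290,::-1],None,fx=6,fy=6,interpolation=cv2.INTER_CUBIC); cv2.imwrite("pics/end_dial.png",b)
```

```text
(no output)
```

View pics/end_top.png

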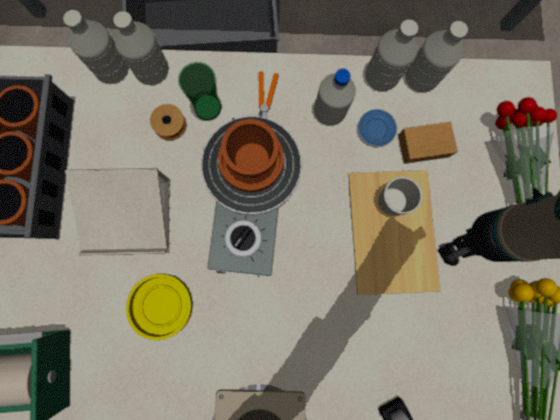

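View pics/end_dial.png

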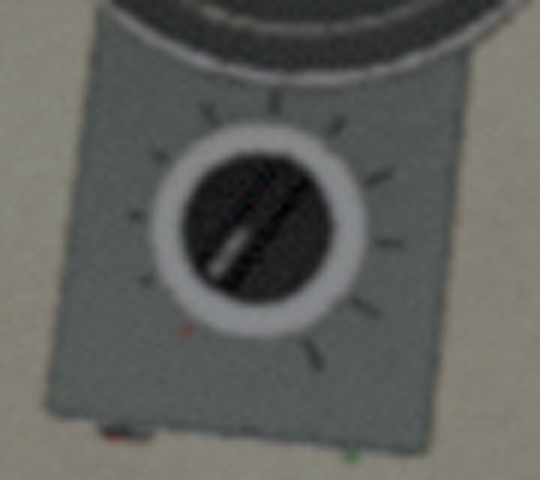

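The dial's line points at the red tick at (186,330) in the crop. In the top view the pot and saucer stand on the platter at (250,158), the bystanders are where they started, and the arm is clear of everything. Handing in.

```bash
python3 -c "
from cell import ctrl
print(ctrl.finish_job())"
```

```text
the job is handed in; nothing more can be done
None
```

I turned the dial to its stop in one grip. I then set the terracotta saucer flat on the platter, stood the pot in it, let go, moved the arm clear and handed in at about 27.5 s. No verdict was reported.

**Last checks:**
- **Dial:** the torque rose to about 1.3 N m at the stop, and the white line points at the red tick.
- **Saucer:** it is 4–6 mm off the platter's centre in x, inside the 10 mm limit, and I left it there.
- **Pot:** it came to rest at a tool height of 154.6 mm. I expected 154.5 mm on the saucer's floor, or 158.5 mm if it stood on the ring. The rim fit gave a tilt under 0.5° and a height of about 188 mm (187 expected). The rim is about 1–2 mm from the saucer's axis.
- **Bystanders:** in the last top picture they look unmoved; I did not measure them.

**Checks that disagreed:**
- **Saucer contact:** it touched the platter about 6 mm earlier than my grasp estimate. I briefly took this for droop and pressed to about 34 N before undoing that.
- **Saucer tilt and height:** one two-view rim fit gave a tilt of about 2° and a height about 4 mm too great. I judged this to be fit noise, because the pot standing on it is upright.
- **Camera agreement:** the two cameras differ by 2–4 mm on the outline fits.

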